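Load the sample tray into the bay that fits it

TASK

Of the two loading bays, slide the tray with its three jars into the one whose slot fits its width snugly, end first, and push it gently home until the docking block hidden at the back is pressed in as far as it goes. Keep the tray level and the jars standing in it, do not ram the dock, and leave the other things on the bench where they are.

Things in the scene. Friction and masses are not known exactly. Their poses are not given: they have to be found in the camera images.
- tray: Grey open tray, 180 mm long (x), 60 wide (y), 34 high, 4 mm walls, three pockets, both ends alike (either may lead); 0.3 to 0.5 kg with jars. Starts flat on the bench. Origin: centre of its underside. Grip it across the width at mid-length, fingers outside; in the slot there is no room for fingers beside it, so push its end wall from there.
- snug_bay: Low white casing 130 wide, 76 high, slot 64 wide: fits the tray with 2 play a side, docking block inside. Origin: on the bench, mid-slot, at the front ends of the grey guide cheeks (32 high, flared); +x into the slot, z up. Slot floor 8 above the bench, level with a sill 56 wide that runs out to x -120. Roof (underside 66 up) over x 45 to 200. All mm.
- wide_bay: Low white casing 130 wide, 76 high, slot 84 wide: too wide for this tray, no docking block. Origin: on the bench, mid-slot, at the front ends of the grey guide cheeks (32 high, flared); +x into the slot, z up. Slot floor 8 above the bench, level with a sill 76 wide that runs out to x -120. Roof (underside 66 up) over x 45 to 200. All mm.
- dock (a joint): Travel (m) of the black docking block (50 mm wide, 10-44 mm up) under the snug bay's roof: 0 out, 0.012 at its hard end. Out, its face is at x 115 to 145 mm of the bay, an unrecorded depth that varies; home, the tray's rear end is 23 to 53 mm outside the cheeks. It yields at about 3 N (a push of 5-14 N in all), stays put; the tray alone drags 1-4 N. Over 45 N on it is ramming.
- jar0: Amber jar with white lid, 46 mm diameter, 46 mm high, 0.05 to 0.1 kg, loose, standing in the -x end pocket of the tray (its foot 4 mm above the tray's underside, its top 50 mm). Origin: centre of its underside.
- jar1: Amber jar with white lid, 46 mm diameter, 46 mm high, 0.05 to 0.1 kg, loose, standing in the middle pocket of the tray (its foot 4 mm above the tray's underside, its top 50 mm). Origin: centre of its underside.
- jar2: Amber jar with white lid, 46 mm diameter, 46 mm high, 0.05 to 0.1 kg, loose, standing in the +x end pocket of the tray (its foot 4 mm above the tray's underside, its top 50 mm). Origin: centre of its underside.
- tip_box: Bystander: box of pipette tips with yellow top, 124 x 89 x 60 mm. Origin: centre of its underside.
- reagent_bottle: Bystander: upright reagent bottle, 68 mm diameter, 130 mm high. Origin: centre of its underside.
- tube_rack: Bystander: white tube rack, 80 x 160 mm, 72 mm high with the tubes. Origin: centre of its underside.
Mind the look-alikes: they are no part of the job. What is shaped like the jar1 but blue is not meant. Of the things shaped like the tray, the grey one is meant.

How it is judged (in metres and radians):
On the way:
1. the tray's leading end is in the mouth of the snug bay's slot, at least 10 mm past the cheeks' front ends, tray in line and down at the slot floor, dock not yet pressed (x of tray in the frame of snug_bay above -0.08 m and y of tray in the frame of snug_bay between -0.005 and 0.005 m and angle between the x axis of tray and the x axis of snug_bay, either way round below 0.07 rad and z of tray in the frame of snug_bay below 0.014 m and value of joint dock below 0.003 m), for 0.1 s.
At the end, for the whole second after the job is handed in: Dock pressed in 9.5 mm or more of 12; tray flat and at rest on the snug slot's floor, leading end 120 mm or more in, within 5 mm of the centre line and 4 degrees of its direction; the three jars upright in the tray; bystanders within 20 mm of their start (value of joint dock above 0.0095 m and x of tray in the frame of snug_bay above 0.03 m and y of tray in the frame of snug_bay between -0.005 and 0.005 m and angle between the x axis of tray and the x axis of snug_bay, either way round below 0.07 rad and z of tray in the frame of snug_bay between 0.004 and 0.014 m and angle between tray's own z axis and vertical below 0.06 rad and linear speed of tray below 0.01 m/s and angle between each of jar0, jar1, jar2's own z axis and vertical below 0.2 rad and z of jar0 in the frame of tray between -0.005 and 0.012 m and horizontal distance between each of jar0, jar1, jar2 and tray below 0.075 m and z of jar1 in the frame of tray between -0.005 and 0.012 m and z of jar2 in the frame of tray between -0.005 and 0.012 m); the robot touches nothing.
It fails at once if the tray is tipped by more than 20 degrees (angle between tray's own z axis and vertical above 0.35 rad).
It fails at once if a jar falls over (angle between any of jar0, jar1, jar2's own z axis and vertical above 0.6 rad).
It fails at once if the docking block is rammed with more than 45 N (contact force between tray and dock above 45 N).
It fails at once if another thing on the bench is moved by more than 20 mm (distance of any of tip_box, reagent_bottle, tube_rack from where it was at the start of the episode above 0.02 m).
It also fails if it takes over 72 s, if anything falls off the work surface, if the arm or the gripper's body presses on something with over 40 N, if the wrist force passes 120 N, or if a joint passes its speed limit or range.

ROBOT

A 6-joint arm with a two-finger parallel gripper is mounted at the origin on the work surface. World frame = base frame: x ahead of the robot, y to its left, z up, the work surface at z = 0. Lengths are in m, angles in degrees, forces in N, time in s.
With the tool pointing down it reaches from about 0.3 to 0.875 m from the base axis. Payload 6.4 kg.
Tool frame: the origin (TCP) lies midway between the tips of the shut fingers; the grasp point (between the pads) lies 19 mm behind it; y points along the fingers, x is the direction in which the jaws open and shut, and the axes are right-handed (so a half turn about y gives the same grasp; the last joint's range is limited). The gripper opens to 88 mm and grips with 3 to 60 N. Pads are 18 mm wide; open, the fingers measure 123 mm over their backs; the gripper's body (75 mm by 187 mm) begins 45 mm behind the grasp point.
Start: joints at [63.524, 10.359, 92.074, -0, 77.567, -11.82], TCP at [0.145, 0.556, 0.239] pointing down, gripper open.
Joint ranges: [-171.53, 171.53], [-51.25, 118.39], [17.06, 147.69], [-65.23, 245.23], [0, 150.52], [-178.68, 178.68]. Speed limits (degrees/s): [147.25, 147.25, 172.46, 180, 180, 180].

INTERFACE

Orientations are given as a 3x3 rotation matrix whose columns are the frame's x, y, z axes.
In Python, from plant import env, eyes, order gives the robot as it stands. The module is installed in compiled form; this text tells all that it offers.
- The arm moves only by the tool move_arm, never from a script. Its argument "increments" is a list of rows, each an object of numbers: "claw": the opening in per cent of the stroke, from 0 (shut) to 100 (fully open); "tx", "ty", "tz": the shift along the tool's x, y, z in cm; "spin": the turn about the tool's y in units of 5 degrees (1.0 is 5 degrees). In form: [{"claw": .., "tx": .., "ty": .., "tz": .., "spin": ..}, ...]. A call has 1 to 8 rows; each row is the pose to reach, as a shift and turn from the pose commanded when the call began, along the tool's axes at that moment; what a row does not reach only later rows make up. A row lasts 1/10 s, in which the tool goes at most 50 mm and 8.59 degrees, less where a joint would pass 70% of its speed; a pose out of reach is approached as far as the arm can. A call with a gripper value outside its range is refused whole. The fingers move at their own pace and stop on an object; "newtons" is the grip in N (left out, the last holds). Time passes only in rows, so rows that repeat a pose let the fingers close. It gives the time, the measured TCP pose, the force and the opening at its end, in the units of the state.
- env.observe(): the state, without advancing time (a new reading comes with each control period).
- eyes.grab_frame(name): name is "scene" or "top" or "wrist"; returns the picture (420x560x3 uint8, red, green, blue); there is no depth.
- eyes.calibration(name): a dict with "intrinsics" (3x3 intrinsics, pixels), "R" (3x3) and "t" (3): a world point X has camera coordinates R X + t; the wrist camera has in their place "T_tool_cam" (4x4, takes a point from camera to tool coordinates, whose origin is the TCP and whose axes are the tool frame's). Camera axes: x right, y down, z forward; pixel columns grow to the right and rows downward; lengths in m; the calibration is good to about 2 mm. The wrist camera is an equidistant fisheye: a pixel r from the principal point sees the ray r / f radians off the axis. A picture is of the moment at which its call begins: read the wrist's pose just before it. calibration takes no time and is no camera call.
- order.finish_job(): hands the job in, once; it reports no verdict.
The state is a dict: "time": time; "q": joint angles; "qvel": joint speeds; "joint_efforts": joint torques, N m; "ee_pos": TCP position; "ee_rot": TCP orientation; "contact_force": force on the tool from outside, world axes, zero at the start; "wrist_torque": the same for the moment, N m; "gripper_width": finger opening in m.
Only numpy, scipy, OpenCV 4.12 (cv2) and the standard library are available. Lean on these libraries where they do the work, as an engineer would, in place of code of your own. Each camera call takes 0.05 s, during which the arm holds its last target.

## Working session

There is one attempt and no reset: what is moved stays moved. The work goes in short steps, Python scripts to look and compute and a tool call to move; the robot and the scene stay as the last step left them, time stands still between calls to the robot, and variables do not carry over. Pictures are saved under pics/ and viewed, and the job is handed in when it is done.

Besides the shell and the picture viewer there is one more tool, called after ">>>" by a JSON object that holds its "api" and its "payload", one argument or row to a line. move_arm: Moves the arm, as the interface text tells. Its arguments: {"type":"object","properties":{"increments":{"type":"array","items":{"type":"object","properties":{"claw":{"type":"number"},"tx":{"type":"number"},"ty":{"type":"number"},"tz":{"type":"number"},"spin":{"type":"number"}}}},"newtons":{"type":"number"}},"required":["increments"]}

```bash
mkdir -p pics; python3 - <<'E'
from plant import env, eyes, order
import cv2
s=env.observe()
for k in s: print(k,s[k])
for n in ["scene","top","wrist"]:
    print(n,eyes.calibration(n))
    cv2.imwrite(f"pics/{n}0.png",eyes.grab_frame(n)[:,:,::-1])
E
```

```text
time 0.0
q [ 6.35242961e+01  1.04002131e+01  9.21320210e+01 -3.41480194e-04
  7.75662234e+01 -1.18214400e+01]
qvel [ 0.01084154 -0.10976563 -0.05536824  0.11482042 -0.04819356  0.15616051]
joint_efforts [ 1.42367171e-04 -4.33866727e+01 -3.41853726e+01  7.02439877e-02
  3.85770143e-02 -1.39214449e-04]
ee_pos [0.14522136 0.55580771 0.23782354]
ee_rot [[ 2.52983860e-01 -7.60887344e-04 -9.67470200e-01]
 [ 9.67469035e-01 -1.54078092e-03  2.52984767e-01]
 [-1.68315254e-03 -9.99998524e-01  3.46342238e-04]]
contact_force [-0.03267151 -0.54219757 -0.08892977]
wrist_torque [ 0.02584808 -0.03223993 -0.0162202 ]
gripper_width 0.08768697354231686
scene {'intrinsics': array([[454.67996499,   0.        , 282.08737028],
       [  0.        , 454.67996499, 210.05167814],
       [  0.        ,   0.        ,   1.        ]]), 'R': array([[ 0.48985359,  0.8715603 , -0.02064241],
       [ 0.58666481, -0.34706004, -0.73169237],
       [-0.64487818,  0.34631196, -0.68132236]]), 't': array([-0.30230312, -0.31968622,  1.59120249])}
top {'intrinsics': array([[398.67744422,   0.        , 278.46443121],
       [
[... 167 characters left out ...]
 [-9.94399578e-01, -1.69959552e-03, -1.05672095e-01],
       [ 1.05685520e-01, -1.38514773e-02, -9.94303127e-01]]), 't': array([-0.0041285 ,  0.58590964,  1.11236011])}
wrist {'intrinsics': array([[325.1922621 ,   0.        , 277.07291163],
       [  0.        , 325.1922621 , 210.14744454],
       [  0.        ,   0.        ,   1.        ]]), 'T_tool_cam': array([[ 9.99999262e-01, -5.11963195e-06, -1.21454610e-03,
         1.43327418e-03],
       [ 1.16005741e-03, -2.92164323e-01,  9.56367431e-01,
        -1.47084344e-01],
       [-3.59743288e-04, -9.56368134e-01, -2.92164102e-01,
         7.52260962e-02],
       [ 0.00000000e+00,  0.00000000e+00,  0.00000000e+00,
         1.00000000e+00]])}
```

View pics/scene0.png

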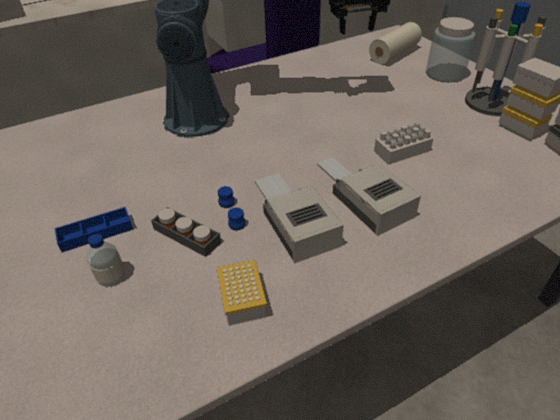

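View pics/top0.png

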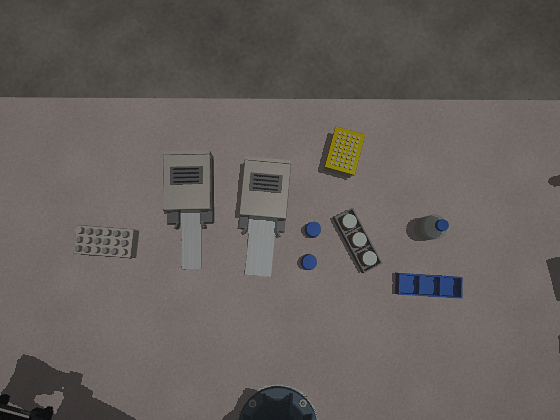

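View pics/wrist0.png

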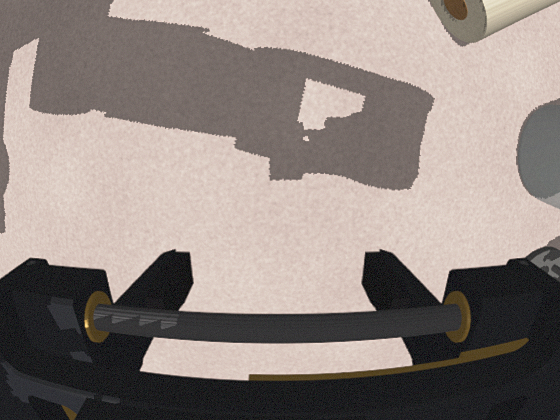

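The top view shows the left bay's sill at about 20 px (x 181-201), which is the narrow one and so the snug bay. The right bay's sill is about 26 px. The grey tray with three white lids is at about (357,240). Next I'll measure from enlarged crops.

```bash
python3 - <<'E'
import cv2
t=cv2.imread("pics/top0.png")
cv2.imwrite("pics/topA.png",cv2.resize(t[140:280,140:310],None,fx=4.2,fy=4.2,interpolation=cv2.INTER_CUBIC))
cv2.imwrite("pics/topB.png",cv2.resize(t[195:285,320:400],None,fx=6.5,fy=6.5,interpolation=cv2.INTER_CUBIC))
s=cv2.imread("pics/scene0.png")
cv2.imwrite("pics/sceneA.png",cv2.resize(s[140:270,140:340],None,fx=4,fy=4,interpolation=cv2.INTER_CUBIC))
E
```

```text
(no output)
```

View pics/topA.png

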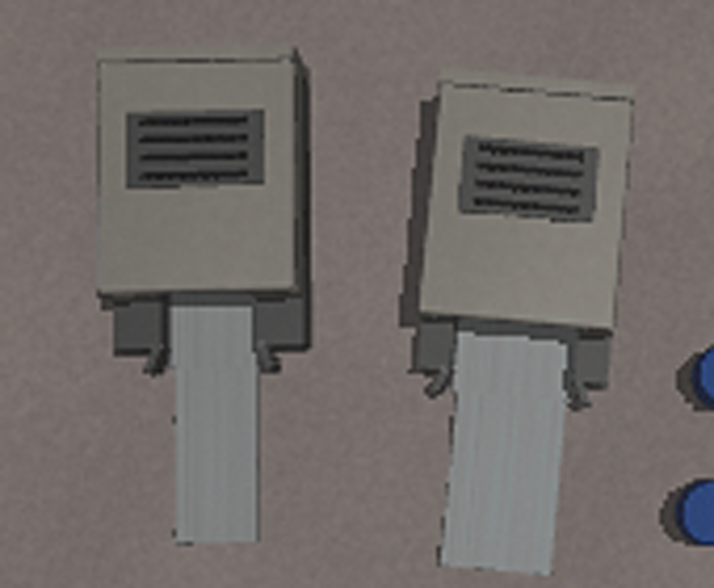

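View pics/topB.png

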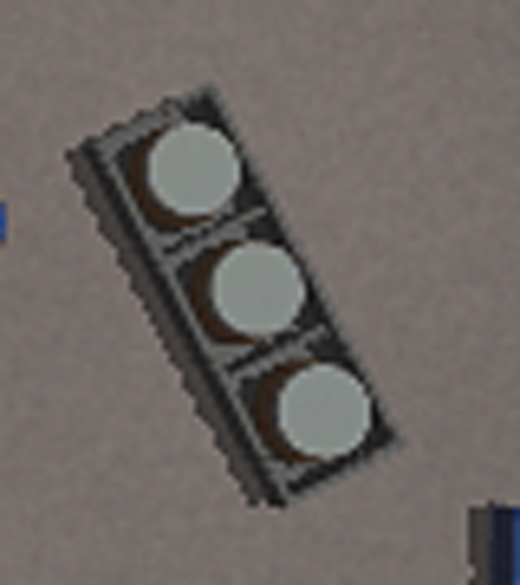

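View pics/sceneA.png

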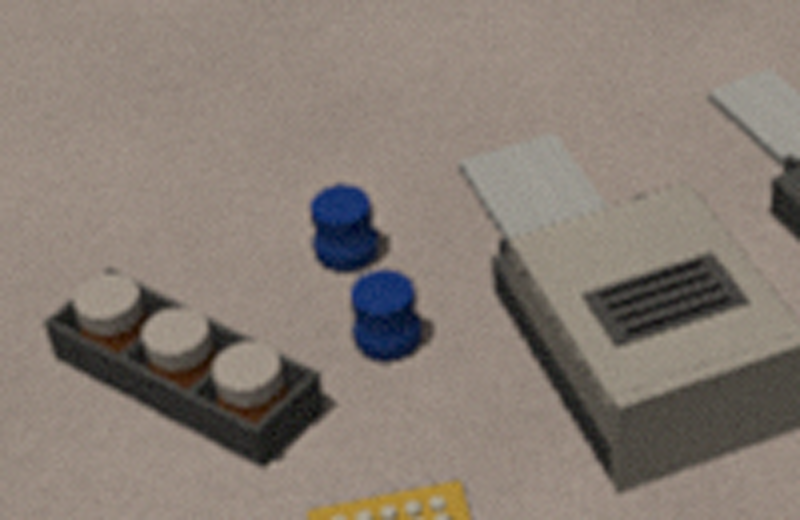

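```bash
cat > h.py <<'E'
import numpy as np, cv2
from plant import env, eyes
def ray(n,px):
    c=eyes.calibration(n); K=c["intrinsics"];R=c["R"];t=c["t"]
    d=R.T@np.linalg.inv(K)@np.array([px[0],px[1],1.]); return -R.T@t,d
def plane(n,px,z):
    o,d=ray(n,px); return o+d*(z-o[2])/d[2]
def two(p1,p2):
    (a,u),(b,v)=ray("top",p1),ray("scene",p2)
    s=np.linalg.lstsq(np.c_[u,-v],b-a,rcond=None)[0]
    P,Q=a+u*s[0],b+v*s[1]; return (P+Q)/2,np.linalg.norm(P-Q)
E
python3 - <<'E'
from h import *
import cv2
np.set_printoptions(precision=4,suppress=True)
t=cv2.imread("pics/top0.png"); s=cv2.imread("pics/scene0.png")
def lids(im,roi,th):
    x0,y0,x1,y1=roi; g=im[y0:y1,x0:x1].astype(int); m=((g.min(2)>th)).astype(np.uint8)
    n,l,st,c=cv2.connectedComponentsWithStats(m)
    out=[(c[i]+[x0,y0],st[i]) for i in range(1,n) if st[i][4]>25]
    for o in out: print(o)
    return out
A=lids(t,(328,200,390,280),120)
B=lids(s,(150,205,222,250),110)
hsv=cv2.cvtColor(t,cv2.COLOR_BGR2HSV)
print(t[250,190],t[222,190],t[180,172],t[250,150],t[230,259], t[226,176])
for (c,_) in A: print("lid z=.05",plane("top",c,.05))
E
```

```text
(array([349.36, 220.64]), array([ 15,  14,  14,  14, 150], dtype=int32))
(array([359.1879, 239.0134]), array([ 25,  32,  14,  14, 149], dtype=int32))
(array([369.4675, 257.8247]), array([ 35,  51,  14,  14, 154], dtype=int32))
(array([184.6636, 222.5969]), array([   0,    0,   72,   45, 1873], dtype=int32))
[130 130 129] [125 126 124] [70 68 69] [105 107 116] [135 134 133] [73 73 74]
lid z=.05 [ 0.5725 -0.2035  0.05  ]
lid z=.05 [ 0.5207 -0.2303  0.05  ]
lid z=.05 [ 0.4681 -0.258   0.05  ]
```

```bash
python3 - <<'E'
from h import *
np.set_printoptions(precision=4,suppress=True)
t=cv2.imread("pics/top0.png")
sc=lambda x,y:(140+x/4-.375,140+y/4-.375)
print("lid tri")
for a,b in [((349.4,220.6),(248,367)),((359.2,239.0),(176,333)),((369.5,257.8),(107,297))]: print(two(a,sc(*b)))
tb=lambda x,y:(320+x/6.5-.42,195+y/6.5-.42)
print("tray rim corners tri / plane .034")
for p in [(210,90),(80,152),(395,440),(285,502)]: print(plane("top",tb(*p),.034))
# far-left top rim, etc. : sceneA (320,377)=near-right, (265,435)
ta=lambda x,y:(140+x/4.2-.38,140+y/4.2-.38)
# sill masks: light greyish, bluish-neutral
g=t.astype(int); m=((g[:,:,0]>=g[:,:,2]-3)&(g.min(2)>112)).astype(np.uint8)
m[:140]=0;m[290:]=0;m[:,310:]=0;m[:,:150]=0
n,l,st,c=cv2.connectedComponentsWithStats(m)
for i in range(1,n):
    if st[i][4]<300: continue
    print(st[i],c[i])
    # edges by row; fit lines
    L=[];Rr=[]
    for r in range(st[i][1]+4,st[i][1]+st[i][3]-4):
        xs=np.where(l[r]==i)[0]; L.append(plane("top",(xs[0]-.5,r),.008)[:2]);Rr.append(plane("top",(xs[-1]+.5,r),.008)[:2])
    for E in(L,Rr):
        E=np.array(E);print(np.polyfit(E[:,0],E[:,1],1),E[0],E[-1])
    E=np.array(L);F=np.array(Rr);p=np.polyfit((E[:,0]+F[:,0])/2,(E[:,1]+F[:,1])/2,1)
    print("centre y=",p,"ang",np.degrees(np.arctan(p[0])), "width",np.median(E[:,1]-F[:,1]))
    b=st[i][1]+st[i][3]-.5
    print("front",plane("top",(c[i][0],b),.008))
print("cheek tips",[plane("top",ta(*p),.032) for p in [(155,372),(270,368)]])
print("roof corners left",[plane("top",ta(*p),.076) for p in [(98,62),(295,62),(98,292),(295,290)]])
E
```

```text
lid tri
(array([ 0.5734, -0.203 ,  0.0473]), np.float64(0.002571840572323574))
(array([ 0.5212, -0.2303,  0.0462]), np.float64(0.0018183444715313322))
(array([ 0.4685, -0.2576,  0.0476]), np.float64(0.002281942730153928))
tray rim corners tri / plane .034
[ 0.6093 -0.2146  0.034 ]
[ 0.5817 -0.1566  0.034 ]
[ 0.4556 -0.2926  0.034 ]
[ 0.4288 -0.2438  0.034 ]
[ 181  213   20   56 1067] [190.776  240.4564]
[0.0466 0.2536] [0.5865 0.2818] [0.4504 0.2754]
[0.0365 0.2037] [0.5865 0.2265] [0.4504 0.2208]
centre y= [0.0415 0.2286] ang 2.379041109991616 width 0.054914921436308536
front [0.4375 0.2484 0.008 ]
[ 245  219   31   58 1452] [259.8271 247.5971]
[-0.0742  0.1248] [0.5692 0.0836] [0.4275 0.0939]
[-0.0728  0.0483] [0.5693 0.0077] [0.4275 0.019 ]
centre y= [-0.0735  0.0866] ang -4.202100276771158 width 0.07549232780927133
front [0.4146 0.0497 0.008 ]
cheek tips [array([0.5519, 0.2867, 0.032 ]), array([0.5547, 0.209 , 0.032 ])]
roof corners left [array([0.7549, 0.3194, 0.076 ]), array([0.7554, 0.1888, 0.076 ]), array([0.601 , 0.3146, 0.076 ]), array([0.6025, 0.186 , 0.076 ])]
```

>>> {"api": "move_arm", "payload": {
  "increments": [
    {"tx":-3,"tz":-2.5},
    {"tx":-6.5,"tz":-5.5},
    {"tx":-10.2,"tz":-8.6},
    {"tx":-14,"tz":-11.8},
    {"tx":-17.8,"tz":-15},
    {"tx":-21.6,"tz":-18.2},
    {"tx":-25.4,"tz":-21.4},
    {"tx":-29.2,"tz":-24.6}
  ]
}}

```text
validation failed for argument at $.in...
```

>>> {"api": "move_arm", "payload": {
  "increments": [
    {"tx":-3.8,"tz":-3.2,"spin":-1},
    {"tx":-7.6,"tz":-6.4,"spin":-2},
    {"tx":-11.4,"tz":-9.6,"spin":-3},
    {"tx":-15.2,"tz":-12.8,"spin":-4},
    {"tx":-19,"tz":-16,"spin":-5},
    {"tx":-22.8,"tz":-19.2,"spin":-6},
    {"tx":-26.6,"tz":-22.4,"spin":-7},
    {"tx":-30.4,"tz":-25.6,"spin":-8.0}
  ]
}}

```text
validation failed for argument at $.in...
```

>>> {"api": "move_arm", "payload": {
  "increments": [
    {"claw":100,"tx":-3,"ty":0,"tz":-2.5,"spin":0},
    {"claw":100,"tx":-6.5,"ty":0,"tz":-5.5,"spin":0},
    {"claw":100,"tx":-10.2,"ty":0,"tz":-8.6,"spin":0},
    {"claw":100,"tx":-14,"ty":0,"tz":-11.8,"spin":0},
    {"claw":100,"tx":-17.8,"ty":0,"tz":-15,"spin":0},
    {"claw":100,"tx":-21.6,"ty":0,"tz":-18.2,"spin":0},
    {"claw":100,"tx":-25.4,"ty":0,"tz":-21.4,"spin":0},
    {"claw":100,"tx":-29.2,"ty":0,"tz":-24.6,"spin":0}
  ]
}}

```text
time: 0.95
ee_pos: [0.3098, 0.2098, 0.2388]
ee_rot: [[0.252, 0.001, -0.968], [0.968, 0.0, 0.252], [0.0, -1.0, -0.001]]
contact_force: [0.2, -0.1, -0.3]
gripper_width: 0.0882
```

>>> {"api": "move_arm", "payload": {
  "increments": [
    {"claw":100,"tx":-3.8,"ty":0,"tz":-3.2,"spin":-1},
    {"claw":100,"tx":-7.6,"ty":0,"tz":-6.4,"spin":-2},
    {"claw":100,"tx":-11.4,"ty":0,"tz":-9.6,"spin":-3},
    {"claw":100,"tx":-15.2,"ty":0,"tz":-12.8,"spin":-4},
    {"claw":100,"tx":-19,"ty":0,"tz":-16,"spin":-5},
    {"claw":100,"tx":-22.8,"ty":0,"tz":-19.2,"spin":-6},
    {"claw":100,"tx":-26.6,"ty":0,"tz":-22.4,"spin":-7},
    {"claw":100,"tx":-30.4,"ty":0,"tz":-25.6,"spin":-8.0}
  ]
}}

```text
time: 1.75
ee_pos: [0.4807, -0.1494, 0.2385]
ee_rot: [[-0.431, -0.0, -0.903], [0.903, 0.0, -0.431], [0.0, -1.0, -0.0]]
contact_force: [0.0, -0.0, 0.4]
gripper_width: 0.0883
```

```bash
python3 - <<'E'
from h import *
np.set_printoptions(precision=4,suppress=True)
s=env.observe();im=eyes.grab_frame("wrist"); np.savez("pics/w1.npz",p=s["ee_pos"],R=s["ee_rot"],im=im)
print(s["ee_pos"],s["ee_rot"],s["q"]); cv2.imwrite("pics/w1.png",im[:,:,::-1])
E
```

```text
[ 0.4807 -0.1494  0.2385] [[-0.4307 -0.     -0.9025]
 [ 0.9025  0.0003 -0.4307]
 [ 0.0002 -1.     -0.0001]] [ -30.8112    1.0984  102.2011    0.0117   76.7096 -146.3236]
```

View pics/w1.png

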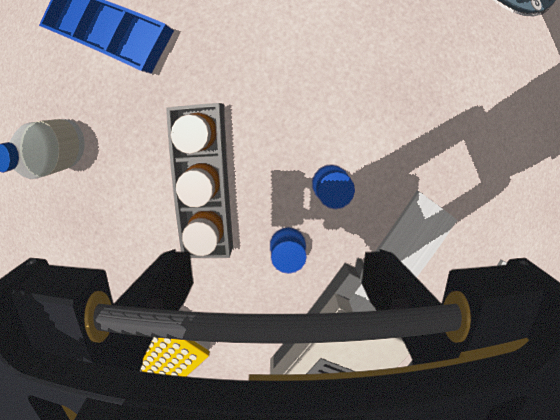

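```bash
cat >> h.py <<'E'
def wray(px,p,R):
    c=eyes.calibration("wrist");K=c["intrinsics"];T=c["T_tool_cam"]
    u=np.array([px[0]-K[0,2],px[1]-K[1,2]]);r=np.hypot(*u);th=r/K[0,0]
    d=np.array([*(np.sin(th)*u/max(r,1e-9)),np.cos(th)])
    return p+R@T[:3,3],R@T[:3,:3]@d
def wplane(px,z,p,R):
    o,d=wray(px,p,R); return o+d*(z-o[2])/d[2]
def lidsw(im):
    g=im.astype(int);m=(g.min(2)>205)&(g.max(2)-g.min(2)<28)
    return m.astype(np.uint8)
def tri(rays):
    A=np.zeros((3,3));b=np.zeros(3)
    for o,d in rays:
        d=d/np.linalg.norm(d);M=np.eye(3)-np.outer(d,d);A+=M;b+=M@o
    return np.linalg.solve(A,b)
E
python3 - <<'E'
from h import *
np.set_printoptions(precision=4,suppress=True)
d=np.load("pics/w1.npz");im=d["im"];p=d["p"];R=d["R"]
g=cv2.cvtColor(im,cv2.COLOR_RGB2GRAY)
c=im[90:270,150:250]
cv2.imwrite("pics/w1c.png",cv2.resize(c,None,fx=3.3,fy=3.3,interpolation=cv2.INTER_CUBIC)[:,:,::-1])
print(im[188,193],im[130,190],im[130,205],im[100,300],im[150,172],im[158,195])
E
```

```text
[236 229 221] [236 237 230] [239 239 234] [220 203 194] [127 126 122] [161 155 150]
```

View pics/w1c.png

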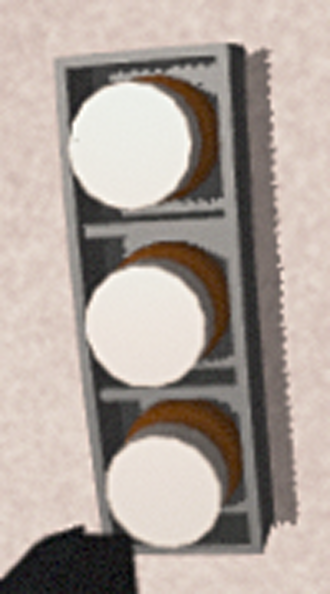

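```bash
python3 - <<'E'
from h import *
np.set_printoptions(precision=4,suppress=True)
d=np.load("pics/w1.npz");im=d["im"];p=d["p"];R=d["R"]
f=lambda x,y:(150+x/3.3-.35,90+y/3.3-.35)
P={k:wplane(f(*v),.034,p,R) for k,v in dict(tl=(57,57),tr=(226,44),br=(250,550),).items()}
for k in P: print(k,P[k])
v=P["tr"]-P["br"]; print("len",np.linalg.norm(v),np.degrees(np.arctan2(-v[1],-v[0])),"w",np.linalg.norm(P["tl"]-P["tr"]),"centre",(P["tl"]+P["br"])/2)
tops=[(349.4,220.6),(359.2,239.0),(369.5,257.8)]
for c,t in zip([(163,490),(146,325),(131,146)],tops): 
    print("lid",wplane(f(*c),.05,p,R), tri([wray(f(*c),p,R),ray("top",t)]))
# rim height by two views
tb=lambda x,y:(320+x/6.5-.42,195+y/6.5-.42)
for k,t in dict(tr=(285,502),tl=(395,440),br=(85,152)).items():
    w=dict(tl=(57,57),tr=(226,44),br=(250,550))[k]
    print("rim",k,tri([wray(f(*w),p,R),ray("top",tb(*t))]))
E
```

```text
tl [ 0.4548 -0.2959  0.034 ]
tr [ 0.4287 -0.2437  0.034 ]
br [ 0.589  -0.1659  0.034 ]
len 0.17822222596361642 25.89281548080927 w 0.05835934242406344 centre [ 0.5219 -0.2309  0.034 ]
lid [ 0.5736 -0.2025  0.05  ] [ 0.5722 -0.2026  0.0533]
lid [ 0.5219 -0.2289  0.05  ] [ 0.5203 -0.2286  0.0554]
lid [ 0.4697 -0.256   0.05  ] [ 0.468  -0.2545  0.0609]
rim tr [ 0.4287 -0.2439  0.0335]
rim tl [ 0.455 -0.293  0.038]
rim br [ 0.5831 -0.162   0.041 ]
```

>>> {"api": "move_arm", "payload": {
  "increments": [
    {"claw":100,"tx":-2,"ty":0,"tz":0,"spin":-0.1},
    {"claw":100,"tx":-5,"ty":2,"tz":0,"spin":-0.2},
    {"claw":100,"tx":-8,"ty":5,"tz":-0.2,"spin":-0.26},
    {"claw":100,"tx":-9,"ty":8,"tz":-0.2,"spin":-0.26},
    {"claw":100,"tx":-9,"ty":11,"tz":-0.2,"spin":-0.26},
    {"claw":100,"tx":-9,"ty":12.5,"tz":-0.2,"spin":-0.26},
    {"claw":100,"tx":-9,"ty":13,"tz":-0.2,"spin":-0.26},
    {"claw":100,"tx":-9,"ty":13,"tz":-0.2,"spin":-0.26}
  ]
}}

```text
time: 2.6
ee_pos: [0.5206, -0.2274, 0.1088]
ee_rot: [[-0.449, -0.0, -0.894], [0.894, 0.0, -0.449], [0.0, -1.0, 0.0]]
contact_force: [-0.4, 0.5, 0.3]
gripper_width: 0.0882
```

```bash
python3 - <<'E'
from h import *
np.set_printoptions(precision=4,suppress=True)
s=env.observe();im=eyes.grab_frame("wrist"); np.savez("pics/w2.npz",p=s["ee_pos"],R=s["ee_rot"],im=im)
print(s["ee_pos"],s["ee_rot"],s["contact_force"]); cv2.imwrite("pics/w2.png",im[:,:,::-1])
E
```

```text
[ 0.5206 -0.2274  0.1088] [[-0.4487 -0.0004 -0.8937]
 [ 0.8937  0.0003 -0.4487]
 [ 0.0004 -1.      0.0003]] [-0.3528  0.5457  0.3102]
```

View pics/w2.png

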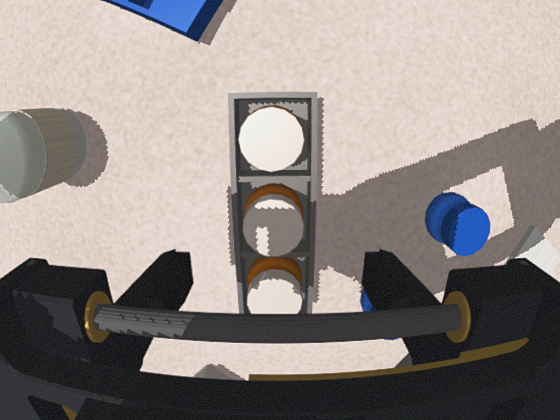

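```bash
python3 - <<'E'
from h import *
np.set_printoptions(precision=4,suppress=True)
d=np.load("pics/w2.npz");im=d["im"];p=d["p"];R=d["R"]
c=im[85:325,215:335]
cv2.imwrite("pics/w2c.png",cv2.resize(c,None,fx=2.5,fy=2.5,interpolation=cv2.INTER_CUBIC)[:,:,::-1])
E
```

```text
(no output)
```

View pics/w2c.png

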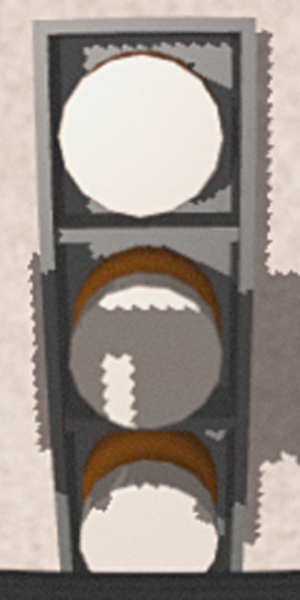

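```bash
python3 - <<'E'
from h import *
np.set_printoptions(precision=4,suppress=True)
d=np.load("pics/w2.npz");p=d["p"];R=d["R"]
f=lambda x,y:(215+x/2.5-.3,85+y/2.5-.3)
def q(n,x,y,z):
    X=wplane(f(x,y),z,p,R); l=R.T@(X-p); print(n,X,"tool x,z",l[0],l[2]); return X
for z in (.034,):
    a=q("tl",34,20,z);b=q("tr",256,17,z);c=q("left low",60,560,z);e=q("right low",243,560,z)
    q("lidfar",141,134,.05); q("lidmid",147,350,.05)
    for u,v in((a,c),(b,e)): w=v-u; print(np.degrees(np.arctan2(w[1],w[0])))
    m=(a+b)/2; n=(c+e)/2; w=(n-m)/np.linalg.norm(n-m); print(np.degrees(np.arctan2(w[1],w[0])), m+.09*w)
d1=np.load("pics/w1.npz");f1=lambda x,y:(150+x/3.3-.35,90+y/3.3-.35)
for n,u,v in [("tl",(34,20),(57,57)),("tr",(256,17),(226,44)),("lid",(141,134),(131,146))]:
    print(n,tri([wray(f(*u),p,R),wray(f1(*v),d1["p"],d1["R"])]))
E
```

```text
tl [ 0.4551 -0.2963  0.034 ] tool x,z -0.032175954998829 0.08949856691168315
tr [ 0.4277 -0.2432  0.034 ] tool x,z 0.027591692421170058 0.090106257957672
left low [ 0.6036 -0.2201  0.034 ] tool x,z -0.030744508845310225 -0.07746238681935759
right low [ 0.5767 -0.1667  0.034 ] tool x,z 0.029076813321815474 -0.07737666510967373
lidfar [ 0.4693 -0.2566  0.05  ] tool x,z -0.0030633721949110573 0.05893234780474465
lidmid [ 0.5201 -0.2296  0.05  ] tool x,z -0.0017211083537425414 0.0014249338971842854
27.15212032763396
27.168950202067343
27.160548408890428 [ 0.5214 -0.2287  0.034 ]
tl [ 0.4551 -0.2967  0.0315]
tr [ 0.4283 -0.2433  0.0372]
lid [ 0.4697 -0.2564  0.0483]
```

>>> {"api": "move_arm", "payload": {
  "increments": [
    {"claw":100,"tx":-0.1,"ty":2,"tz":0,"spin":-0.1},
    {"claw":100,"tx":-0.15,"ty":4.5,"tz":0,"spin":-0.1},
    {"claw":100,"tx":-0.15,"ty":7,"tz":0,"spin":-0.1},
    {"claw":100,"tx":-0.15,"ty":8.6,"tz":0,"spin":-0.1},
    {"claw":100,"tx":-0.15,"ty":9.4,"tz":0,"spin":-0.1},
    {"claw":100,"tx":-0.15,"ty":9.9,"tz":0,"spin":-0.1},
    {"claw":100,"tx":-0.15,"ty":10.1,"tz":0,"spin":-0.1},
    {"claw":100,"tx":-0.15,"ty":10.2,"tz":0,"spin":-0.1}
  ]
}}

```text
time: 3.45
ee_pos: [0.5219, -0.2295, 0.0075]
ee_rot: [[-0.456, 0.001, -0.89], [0.89, -0.001, -0.456], [-0.001, -1.0, -0.001]]
contact_force: [-0.1, 0.1, -0.4]
gripper_width: 0.088
```

>>> {"api": "move_arm", "payload": {
  "newtons": 30,
  "increments": [
    {"claw":80,"tx":0,"ty":0,"tz":0,"spin":0},
    {"claw":70,"tx":0,"ty":0,"tz":0,"spin":0},
    {"claw":60,"tx":0,"ty":0,"tz":0,"spin":0},
    {"claw":50,"tx":0,"ty":0,"tz":0,"spin":0},
    {"claw":40,"tx":0,"ty":0,"tz":0,"spin":0},
    {"claw":40,"tx":0,"ty":0,"tz":0,"spin":0},
    {"claw":40,"tx":0,"ty":0,"tz":0,"spin":0},
    {"claw":40,"tx":0,"ty":0,"tz":0,"spin":0}
  ]
}}

```text
time: 4.25
ee_pos: [0.5215, -0.2293, 0.007]
ee_rot: [[-0.456, 0.0, -0.89], [0.89, -0.0, -0.456], [-0.0, -1.0, -0.0]]
contact_force: [-0.9, 0.0, 4.4]
gripper_width: 0.0597
```

>>> {"api": "move_arm", "payload": {
  "newtons": 40,
  "increments": [
    {"claw":40,"tx":0,"ty":-0.1,"tz":0,"spin":0},
    {"claw":40,"tx":0,"ty":-0.4,"tz":0,"spin":0},
    {"claw":40,"tx":0,"ty":-1,"tz":0,"spin":0},
    {"claw":40,"tx":0,"ty":-2,"tz":0,"spin":0},
    {"claw":40,"tx":0,"ty":-3,"tz":0,"spin":0},
    {"claw":40,"tx":0,"ty":-3.8,"tz":0,"spin":0},
    {"claw":40,"tx":0,"ty":-4.2,"tz":0,"spin":0},
    {"claw":40,"tx":0,"ty":-4.4,"tz":0,"spin":0}
  ]
}}

```text
time: 5.05
ee_pos: [0.5217, -0.2294, 0.0516]
ee_rot: [[-0.456, 0.001, -0.89], [0.89, -0.001, -0.456], [-0.001, -1.0, -0.001]]
contact_force: [0.9, 0.7, -4.6]
gripper_width: 0.0596
```

```bash
python3 - <<'E'
from h import *
s=env.observe();print(s["contact_force"],s["wrist_torque"],s["gripper_width"],s["ee_pos"])
cv2.imwrite("pics/s3.png",cv2.resize(eyes.grab_frame("scene")[120:280,80:350,::-1],None,fx=2.9,fy=2.9))
E
```

```text
[ 0.90636665  0.66193142 -4.6000128 ] [0.08167095 0.01263311 0.00588689] 0.0595669407143397 [ 0.52170737 -0.22937138  0.051615  ]
```

View pics/s3.png

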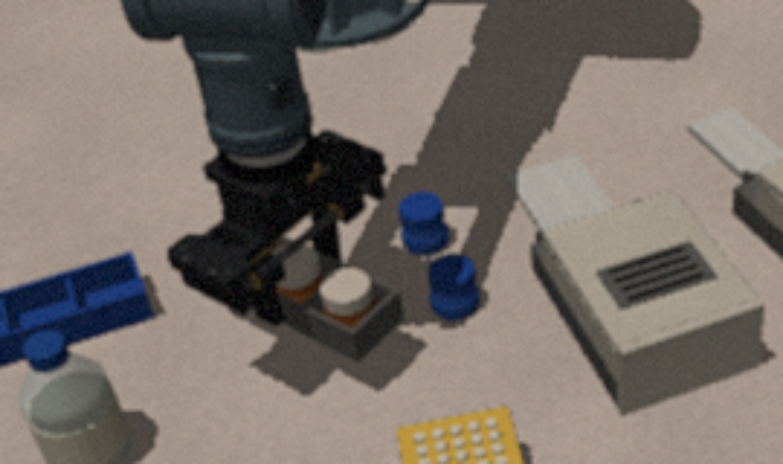

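>>> {"api": "move_arm", "payload": {
  "increments": [
    {"claw":40,"tx":0,"ty":-0.6,"tz":0,"spin":0},
    {"claw":40,"tx":0,"ty":-1.8,"tz":0,"spin":0},
    {"claw":40,"tx":0.4,"ty":-3.4,"tz":0,"spin":0},
    {"claw":40,"tx":1.2,"ty":-5.2,"tz":-0.2,"spin":0},
    {"claw":40,"tx":2.6,"ty":-7,"tz":-0.5,"spin":0},
    {"claw":40,"tx":4.4,"ty":-8.6,"tz":-0.8,"spin":0},
    {"claw":40,"tx":6.4,"ty":-9.6,"tz":-1.2,"spin":0},
    {"claw":40,"tx":8.6,"ty":-10,"tz":-1.6,"spin":0}
  ]
}}

```text
time: 5.9
ee_pos: [0.497, -0.1453, 0.1529]
ee_rot: [[-0.456, 0.003, -0.89], [0.89, -0.002, -0.456], [-0.003, -1.0, -0.002]]
contact_force: [-0.2, 1.2, -3.5]
gripper_width: 0.0595
```

>>> {"api": "move_arm", "payload": {
  "increments": [
    {"claw":40,"tx":2.4,"ty":0,"tz":-0.4,"spin":0.3},
    {"claw":40,"tx":5,"ty":0,"tz":-0.9,"spin":0.9},
    {"claw":40,"tx":8,"ty":0,"tz":-1.5,"spin":1.6},
    {"claw":40,"tx":11,"ty":0,"tz":-2.1,"spin":2.3},
    {"claw":40,"tx":14,"ty":0,"tz":-2.7,"spin":3.0},
    {"claw":40,"tx":17,"ty":0,"tz":-3.3,"spin":3.7},
    {"claw":40,"tx":19.6,"ty":0,"tz":-3.9,"spin":4.4},
    {"claw":40,"tx":21.8,"ty":0,"tz":-4.4,"spin":4.96}
  ]
}}

```text
time: 6.7
ee_pos: [0.4356, 0.0701, 0.1515]
ee_rot: [[-0.039, 0.001, -0.999], [0.999, 0.0, -0.039], [0.0, -1.0, -0.001]]
contact_force: [0.6, 0.1, -4.1]
gripper_width: 0.0596
```

>>> {"api": "move_arm", "payload": {
  "increments": [
    {"claw":40,"tx":1.4,"ty":0,"tz":0,"spin":0},
    {"claw":40,"tx":2.4,"ty":0,"tz":0,"spin":0},
    {"claw":40,"tx":3,"ty":0,"tz":0,"spin":0},
    {"claw":40,"tx":3.2,"ty":0,"tz":0,"spin":0},
    {"claw":40,"tx":3.2,"ty":0,"tz":0,"spin":0}
  ]
}}

```text
time: 7.2
ee_pos: [0.4349, 0.1005, 0.1508]
ee_rot: [[-0.041, 0.0, -0.999], [0.999, -0.0, -0.041], [-0.0, -1.0, -0.0]]
contact_force: [-0.4, 0.5, -3.7]
gripper_width: 0.0595
```

```bash
python3 - <<'E'
from h import *
np.set_printoptions(precision=4,suppress=True)
s=env.observe();im=eyes.grab_frame("wrist"); np.savez("pics/w4.npz",p=s["ee_pos"],R=s["ee_rot"],im=im)
print(s["ee_pos"],s["ee_rot"],s["contact_force"]); cv2.imwrite("pics/w4.png",im[:,:,::-1])
E
```

```text
[0.4349 0.1005 0.1508] [[-0.041   0.     -0.9992]
 [ 0.9992 -0.0002 -0.041 ]
 [-0.0002 -1.     -0.    ]] [-0.4077  0.497  -3.6873]
```

View pics/w4.png

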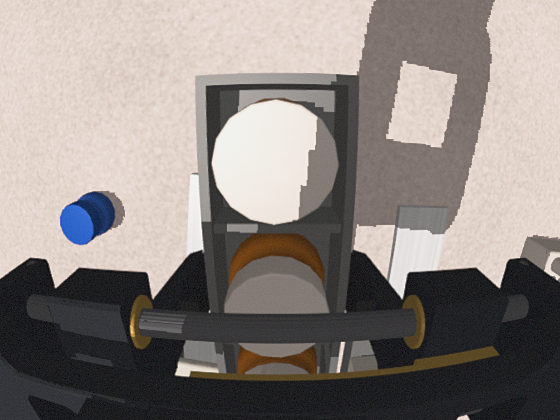

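>>> {"api": "move_arm", "payload": {
  "increments": [
    {"claw":40,"tx":0,"ty":0,"tz":-1,"spin":0},
    {"claw":40,"tx":0,"ty":0,"tz":-3,"spin":0},
    {"claw":40,"tx":0,"ty":0,"tz":-6,"spin":0},
    {"claw":40,"tx":0,"ty":0,"tz":-9,"spin":0},
    {"claw":40,"tx":0,"ty":0,"tz":-12,"spin":0},
    {"claw":40,"tx":0,"ty":0,"tz":-14,"spin":0},
    {"claw":40,"tx":0,"ty":0,"tz":-15,"spin":0},
    {"claw":40,"tx":0,"ty":0,"tz":-15,"spin":0}
  ]
}}

```text
time: 8.05
ee_pos: [0.5856, 0.1063, 0.1502]
ee_rot: [[-0.04, -0.0, -0.999], [0.999, -0.0, -0.04], [-0.0, -1.0, 0.0]]
contact_force: [-0.3, -0.0, -3.2]
gripper_width: 0.0601
```

```bash
python3 - <<'E'
from h import *
np.set_printoptions(precision=4,suppress=True)
s=env.observe();im=eyes.grab_frame("wrist"); np.savez("pics/w5.npz",p=s["ee_pos"],R=s["ee_rot"],im=im)
print(s["ee_pos"],s["ee_rot"],s["contact_force"]); cv2.imwrite("pics/w5.png",im[:,:,::-1])
cv2.imwrite("pics/w5c.png",cv2.resize(im[60:280,360:560],None,fx=2.7,fy=2.7,interpolation=cv2.INTER_CUBIC)[:,:,::-1])
E
```

```text
[0.5856 0.1063 0.1502] [[-0.0402 -0.0002 -0.9992]
 [ 0.9992 -0.0001 -0.0402]
 [-0.0001 -1.      0.0002]] [-0.3275 -0.0036 -3.1542]
```

View pics/w5c.png

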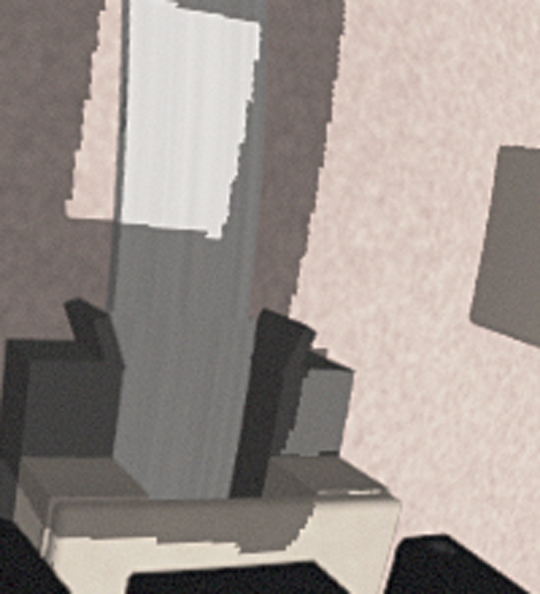

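```bash
python3 - <<'E'
from h import *
np.set_printoptions(precision=4,suppress=True)
d=np.load("pics/w5.npz");im=d["im"];p=d["p"];R=d["R"]
cv2.imwrite("pics/w5d.png",cv2.resize(im[155:265,360:500],None,fx=5.4,fy=5.4,interpolation=cv2.INTER_CUBIC)[:,:,::-1])
f=lambda x,y:(360+x/2.7-.3,60+y/2.7-.3)
for n,pts,z in [("sillL",[(129,30),(121,200),(113,300)],.008),("sillR",[(264,5),(258,150),(249,320)],.008),("chR",[(303,352),(267,458)],.032),("chL",[(122,368),(112,458)],.032),("tipR",[(315,332)],.032),("tipL",[(66,303),(82,298)],.032),("roof front",[(55,500),(398,500)],.076)]:
    P=np.array([wplane(f(*q),z,p,R)for q in pts]);print(n);print(P)
    if len(P)>1:w=P[0]-P[-1];print(np.degrees(np.arctan2(w[1],w[0])))
E
```

```text
sillL
[[0.4606 0.222  0.008 ]
 [0.5202 0.2231 0.008 ]
 [0.5554 0.2239 0.008 ]]
-178.85945689235268
sillR
[[0.4419 0.2761 0.008 ]
 [0.4958 0.2768 0.008 ]
 [0.5586 0.2814 0.008 ]]
-177.44354756458222
chR
[[0.5643 0.2921 0.032 ]
 [0.6041 0.285  0.032 ]]
169.85054399587364
chL
[[0.574  0.2203 0.032 ]
 [0.6055 0.2217 0.032 ]]
-177.5075353845944
tipR
[[0.5567 0.2961 0.032 ]]
tipL
[[0.5538 0.1978 0.032 ]
 [0.5518 0.2031 0.032 ]]
-69.4862666040376
roof front
[[0.6029 0.1869 0.076 ]
 [0.6026 0.3149 0.076 ]]
-89.87340916725974
```

View pics/w5d.png

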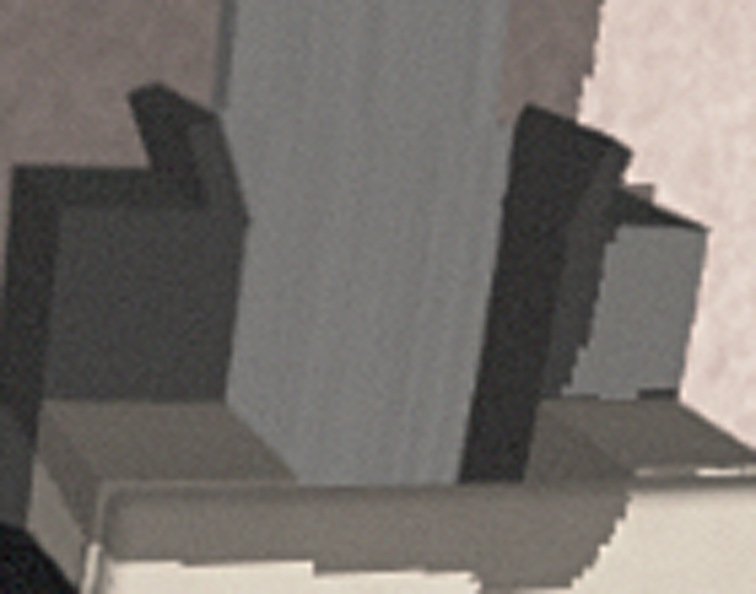

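```bash
python3 - <<'E'
from h import *
np.set_printoptions(precision=4,suppress=True)
d=np.load("pics/w5.npz");im=d["im"];p=d["p"];R=d["R"]
f=lambda x,y:(360+x/5.4-.4,155+y/5.4-.4)
for n,pts,z in [("chL",[(247,222),(227,400)],.032),("chR",[(572,218),(547,395)],.032),("chRbottom",[(512,110),(460,480)],.008),("tipL",[(218,118),(132,97),(155,85)],.032),("tipR",[(630,150),(625,172)],.032),("sillL edges",[(232,5),(226,110)],.008),("sillR",[(513,5),(508,110)],.008)]:
    P=np.array([wplane(f(*q),z,p,R)for q in pts]);print(n);print(P)
    if len(P)>1:w=P[1]-P[0];print(np.degrees(np.arctan(w[1]/w[0])))
# second fit: sill in w4 and w5 via left/right edges at sub-pixel by colour gradient
f5=lambda x,y:(360+x/2.7-.3,60+y/2.7-.3)
tops=plane("top",(181-.5,266),.008),plane("top",(200.5,266),.008);print("top sill",tops)
E
```

```text
chL
[[0.5737 0.2207 0.032 ]
 [0.6048 0.2221 0.032 ]]
2.414399436583619
chR
[[0.5695 0.2854 0.032 ]
 [0.6024 0.2874 0.032 ]]
3.425791785356529
chRbottom
[[0.5551 0.2838 0.008 ]
 [0.6288 0.2873 0.008 ]]
2.6826334456362972
tipL
[[0.5568 0.2131 0.032 ]
 [0.5544 0.1978 0.032 ]
 [0.5522 0.2015 0.032 ]]
80.99538222458365
tipR
[[0.5565 0.2959 0.032 ]
 [0.5605 0.2956 0.032 ]]
-4.543514183976483
sillL edges
[[0.5408 0.2232 0.008 ]
 [0.5594 0.2243 0.008 ]]
3.3605448152195665
sillR
[[0.5355 0.2809 0.008 ]
 [0.5551 0.2829 0.008 ]]
5.856537307496975
top sill (array([0.4446, 0.2781, 0.008 ]), array([0.4446, 0.2207, 0.008 ]))
```

>>> {"api": "move_arm", "payload": {
  "increments": [
    {"claw":40,"tx":0.6,"ty":0,"tz":0.5,"spin":0},
    {"claw":40,"tx":1.8,"ty":0,"tz":1.6,"spin":0},
    {"claw":40,"tx":3.6,"ty":0,"tz":3.3,"spin":0},
    {"claw":40,"tx":5.8,"ty":0,"tz":5.3,"spin":0},
    {"claw":40,"tx":8,"ty":0,"tz":7.3,"spin":0},
    {"claw":40,"tx":10.2,"ty":0,"tz":9.3,"spin":0},
    {"claw":40,"tx":12.2,"ty":0,"tz":11.1,"spin":0},
    {"claw":40,"tx":13.6,"ty":0,"tz":12.4,"spin":0}
  ]
}}

```text
time: 8.9
ee_pos: [0.4518, 0.2394, 0.1508]
ee_rot: [[-0.043, -0.001, -0.999], [0.999, 0.0, -0.043], [0.0, -1.0, 0.001]]
contact_force: [0.4, 0.6, -4.1]
gripper_width: 0.0593
```

>>> {"api": "move_arm", "payload": {
  "increments": [
    {"claw":40,"tx":0.7,"ty":0,"tz":0.6,"spin":0},
    {"claw":40,"tx":1.1,"ty":0.5,"tz":0.9,"spin":0},
    {"claw":40,"tx":1.1,"ty":2,"tz":0.9,"spin":0},
    {"claw":40,"tx":1.1,"ty":4,"tz":0.9,"spin":0},
    {"claw":40,"tx":1.1,"ty":6.5,"tz":0.9,"spin":0},
    {"claw":40,"tx":1.1,"ty":8.5,"tz":0.9,"spin":0},
    {"claw":40,"tx":1.1,"ty":9.6,"tz":0.9,"spin":0},
    {"claw":40,"tx":1.1,"ty":10,"tz":0.9,"spin":0}
  ]
}}

```text
time: 9.7
ee_pos: [0.445, 0.2478, 0.0494]
ee_rot: [[-0.04, -0.002, -0.999], [0.999, -0.001, -0.04], [-0.001, -1.0, 0.002]]
contact_force: [-0.7, -0.6, -3.6]
gripper_width: 0.0596
```

```bash
python3 - <<'E'
from h import *
np.set_printoptions(precision=4,suppress=True)
s=env.observe();im=eyes.grab_frame("wrist"); np.savez("pics/w6.npz",p=s["ee_pos"],R=s["ee_rot"],im=im)
print(s["ee_pos"],s["ee_rot"],s["contact_force"]); cv2.imwrite("pics/w6.png",im[:,:,::-1])
cv2.imwrite("pics/s6.png",cv2.resize(eyes.grab_frame("scene")[100:280,180:440,::-1],None,fx=3,fy=3))
E
```

```text
[0.445  0.2478 0.0494] [[-0.0404 -0.0021 -0.9992]
 [ 0.9992 -0.0007 -0.0404]
 [-0.0006 -1.      0.0021]] [-0.718  -0.6274 -3.5801]
```

View pics/w6.png

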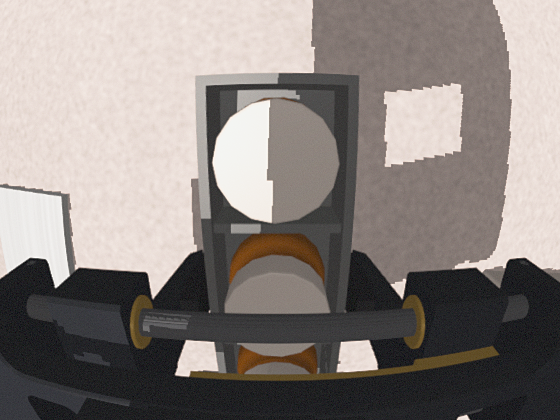

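View pics/s6.png

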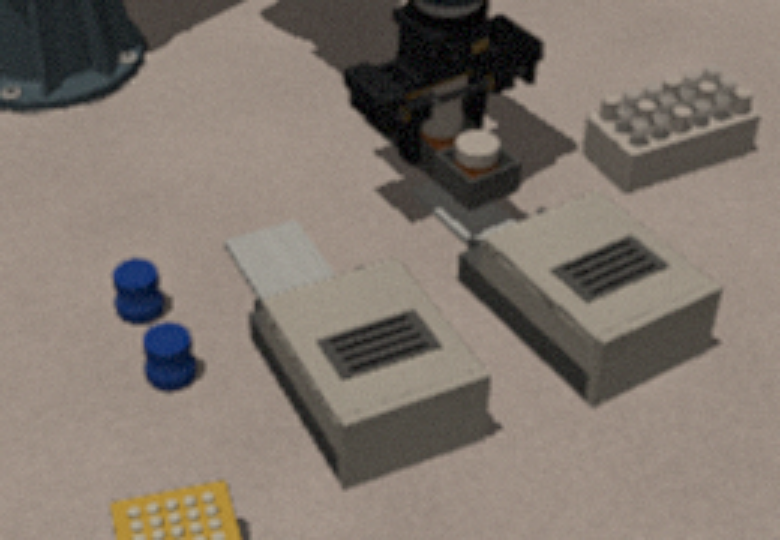

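>>> {"api": "move_arm", "payload": {
  "increments": [
    {"claw":40,"tx":0,"ty":0.5,"tz":0,"spin":0},
    {"claw":40,"tx":0,"ty":1.2,"tz":0,"spin":0},
    {"claw":40,"tx":0,"ty":2,"tz":0,"spin":0},
    {"claw":40,"tx":0,"ty":2.6,"tz":0,"spin":0},
    {"claw":40,"tx":0,"ty":3,"tz":0,"spin":0},
    {"claw":40,"tx":0,"ty":3.2,"tz":0,"spin":0},
    {"claw":40,"tx":0,"ty":3.2,"tz":0,"spin":0}
  ]
}}

```text
time: 10.5
ee_pos: [0.4455, 0.2482, 0.0184]
ee_rot: [[-0.041, -0.001, -0.999], [0.999, -0.0, -0.041], [-0.0, -1.0, 0.001]]
contact_force: [-0.8, 0.2, -3.7]
gripper_width: 0.0599
```

>>> {"api": "move_arm", "payload": {
  "increments": [
    {"claw":40,"tx":0,"ty":0,"tz":-0.2,"spin":0},
    {"claw":40,"tx":0,"ty":0,"tz":-0.6,"spin":0},
    {"claw":40,"tx":0,"ty":0,"tz":-1.0,"spin":0},
    {"claw":40,"tx":0,"ty":0,"tz":-1.4,"spin":0},
    {"claw":40,"tx":0,"ty":0,"tz":-1.8,"spin":0},
    {"claw":40,"tx":0,"ty":0,"tz":-2.0,"spin":0},
    {"claw":40,"tx":0,"ty":0,"tz":-2.0,"spin":0}
  ]
}}

```text
time: 11.2
ee_pos: [0.4661, 0.2491, 0.0188]
ee_rot: [[-0.041, 0.0, -0.999], [0.999, 0.0, -0.041], [0.0, -1.0, -0.0]]
contact_force: [-0.9, 0.2, -3.4]
gripper_width: 0.0601
```

```bash
python3 - <<'E'
from h import *
s=env.observe();print(s["ee_pos"],s["contact_force"],s["wrist_torque"])
im=eyes.grab_frame("top")
cv2.imwrite("pics/t7.png",cv2.resize(im[140:290,110:300,::-1],None,fx=4,fy=4,interpolation=cv2.INTER_CUBIC))
im=eyes.grab_frame("wrist");cv2.imwrite("pics/w7.png",im[:,:,::-1])
E
```

```text
[0.46611108 0.2491104  0.01875328] [-0.92813987  0.15999623 -3.38990146] [0.01009382 0.01533088 0.02132133]
```

View pics/t7.png

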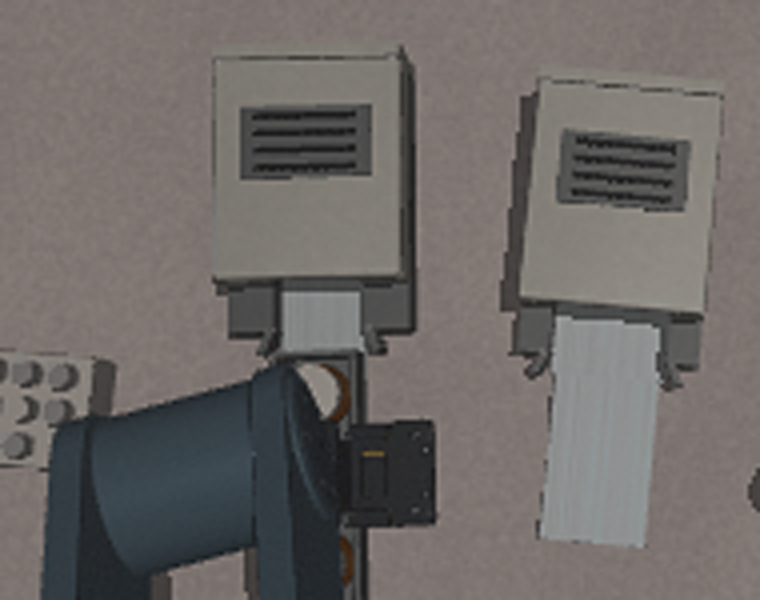

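View pics/w7.png

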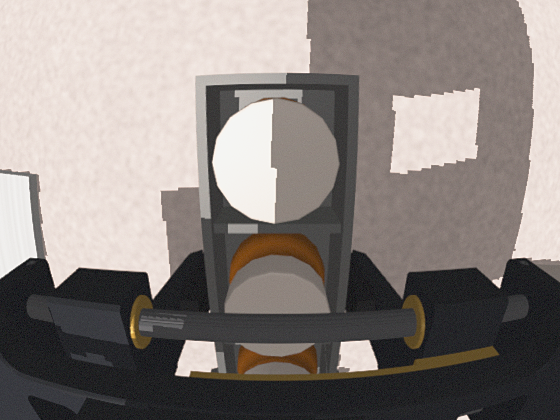

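```bash
python3 - <<'E'
from h import *
im=eyes.grab_frame("top"); np.save("pics/t8.npy",im)
cv2.imwrite("pics/t8.png",cv2.resize(im[200:245,160:220,::-1],None,fx=12,fy=12,interpolation=cv2.INTER_NEAREST))
E
```

```text
(no output)
```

View pics/t8.png

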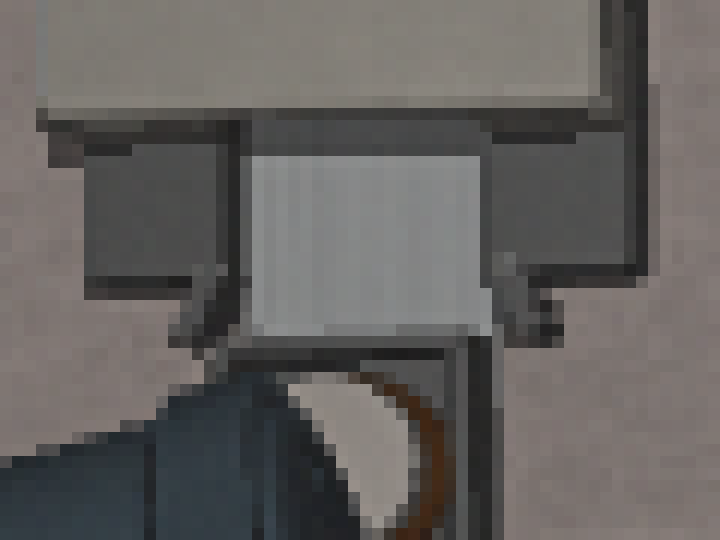

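```bash
python3 - <<'E'
from h import *
np.set_printoptions(precision=4,suppress=True)
f=lambda x,y:(160+x/12-.5,200+y/12-.5)
for n,x,y,z in [("cheekL",217,200,.032),("cheekR",490,200,.032),("flareLtip",170,345,.032),("flareRtip",562,345,.032),("trayLeadL",216,360,.0455),("trayLeadR",468,345,.0455),("trayR",468,500,.0455)]: print(n,plane("top",f(x,y),z))
E
```

```text
cheekL [0.5863 0.2846 0.032 ]
cheekR [0.5864 0.2198 0.032 ]
flareLtip [0.5517 0.2948 0.032 ]
flareRtip [0.5518 0.202  0.032 ]
trayLeadL [0.5472 0.2806 0.0455]
trayLeadR [0.5508 0.2217 0.0455]
trayR [0.5144 0.221  0.0455]
```

>>> {"api": "move_arm", "payload": {
  "increments": [
    {"claw":40,"tx":0,"ty":0.05,"tz":-0.2,"spin":0},
    {"claw":40,"tx":0,"ty":0.1,"tz":-0.5,"spin":0},
    {"claw":40,"tx":0,"ty":0.15,"tz":-0.8,"spin":0},
    {"claw":40,"tx":0,"ty":0.15,"tz":-1.1,"spin":0},
    {"claw":40,"tx":0,"ty":0.15,"tz":-1.4,"spin":0},
    {"claw":40,"tx":0,"ty":0.15,"tz":-1.5,"spin":0}
  ]
}}

```text
time: 11.95
ee_pos: [0.4812, 0.2497, 0.0173]
ee_rot: [[-0.041, 0.0, -0.999], [0.999, 0.0, -0.041], [0.0, -1.0, -0.0]]
contact_force: [-0.2, 0.5, -4.2]
gripper_width: 0.0598
```

```bash
python3 - <<'E'
from h import *
s=env.observe();print(s["ee_pos"],s["contact_force"],s["wrist_torque"],s["ee_rot"])
im=eyes.grab_frame("top")
cv2.imwrite("pics/t9.png",cv2.resize(im[200:245,160:220,::-1],None,fx=12,fy=12,interpolation=cv2.INTER_NEAREST))
E
```

```text
[0.48121471 0.24974121 0.01727374] [-0.20717685  0.50348979 -4.1997387 ] [ 0.03398474 -0.01132926  0.01564879] [[-4.07631519e-02  4.03248084e-04 -9.99168756e-01]
 [ 9.99168835e-01  8.96574241e-05 -4.07631189e-02]
 [ 7.31452473e-05 -9.99999915e-01 -4.06567637e-04]]
```

View pics/t9.png

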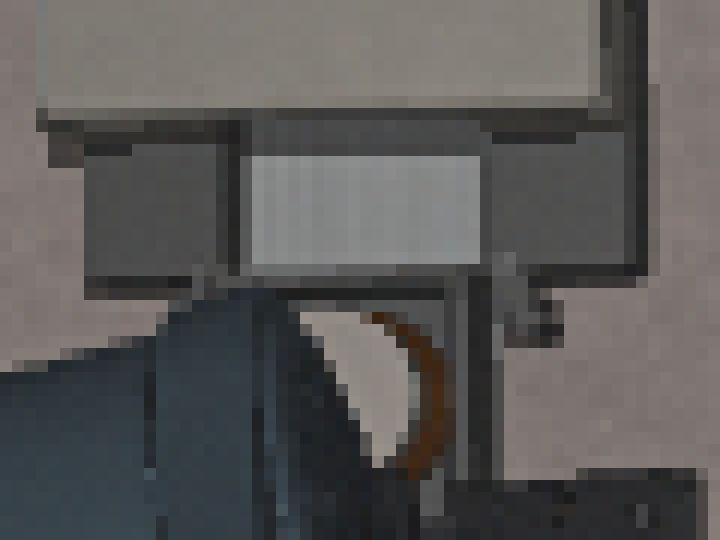

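>>> {"api": "move_arm", "payload": {
  "increments": [
    {"claw":40,"tx":0,"ty":0,"tz":-0.3,"spin":0},
    {"claw":40,"tx":0,"ty":0,"tz":-0.7,"spin":0},
    {"claw":40,"tx":0,"ty":0,"tz":-1.1,"spin":0},
    {"claw":40,"tx":0,"ty":0,"tz":-1.5,"spin":0},
    {"claw":40,"tx":0,"ty":0,"tz":-1.9,"spin":0},
    {"claw":40,"tx":0,"ty":0,"tz":-2.3,"spin":0},
    {"claw":40,"tx":0,"ty":0,"tz":-2.5,"spin":0},
    {"claw":40,"tx":0,"ty":0.1,"tz":-2.5,"spin":0}
  ]
}}

```text
time: 12.8
ee_pos: [0.5061, 0.2502, 0.0162]
ee_rot: [[-0.04, -0.0, -0.999], [0.999, -0.001, -0.04], [-0.001, -1.0, 0.0]]
contact_force: [-1.8, -4.8, -1.0]
gripper_width: 0.0596
```

>>> {"api": "move_arm", "payload": {
  "increments": [
    {"claw":40,"tx":0,"ty":0.05,"tz":0,"spin":0},
    {"claw":40,"tx":0,"ty":0.1,"tz":0,"spin":0},
    {"claw":40,"tx":0,"ty":0.1,"tz":0,"spin":0}
  ]
}}

```text
time: 13.1
ee_pos: [0.5065, 0.2502, 0.0155]
ee_rot: [[-0.04, 0.001, -0.999], [0.999, -0.001, -0.04], [-0.001, -1.0, -0.001]]
contact_force: [-2.1, -5.7, -2.1]
gripper_width: 0.0595
```

>>> {"api": "move_arm", "payload": {
  "increments": [
    {"claw":70,"tx":0,"ty":0,"tz":0,"spin":0},
    {"claw":72,"tx":0,"ty":0,"tz":0,"spin":0},
    {"claw":80,"tx":0,"ty":0,"tz":0,"spin":0},
    {"claw":95,"tx":0,"ty":0,"tz":0,"spin":0},
    {"claw":100,"tx":0,"ty":0,"tz":0,"spin":0},
    {"claw":100,"tx":0,"ty":0,"tz":0,"spin":0}
  ]
}}

```text
time: 13.7
ee_pos: [0.5057, 0.2509, 0.0153]
ee_rot: [[-0.041, 0.0, -0.999], [0.999, 0.0, -0.041], [0.0, -1.0, -0.0]]
contact_force: [0.1, 0.3, 0.8]
gripper_width: 0.0877
```

```bash
python3 - <<'E'
from h import *
s=env.observe();print(s["ee_pos"],s["contact_force"],s["wrist_torque"],s["gripper_width"])
im=eyes.grab_frame("wrist"); np.savez("pics/w10.npz",p=s["ee_pos"],R=s["ee_rot"],im=im)
cv2.imwrite("pics/w10.png",im[:,:,::-1])
E
```

```text
[0.50574877 0.25088889 0.01529697] [0.08413692 0.28908087 0.80172526] [0.02447524 0.01360052 0.03646953] 0.08773802576095845
```

View pics/w10.png

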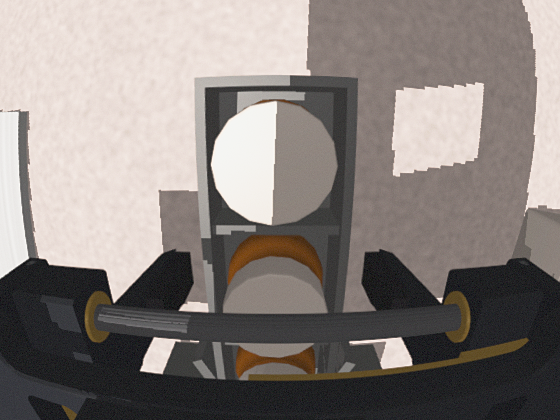

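>>> {"api": "move_arm", "payload": {
  "increments": [
    {"claw":100,"tx":0,"ty":-0.5,"tz":0,"spin":0},
    {"claw":100,"tx":0,"ty":-2,"tz":0,"spin":0},
    {"claw":100,"tx":0,"ty":-4.5,"tz":0,"spin":0},
    {"claw":100,"tx":0,"ty":-7,"tz":0.5,"spin":0},
    {"claw":100,"tx":0,"ty":-8,"tz":3,"spin":0},
    {"claw":60,"tx":0,"ty":-8,"tz":6.5,"spin":0},
    {"claw":30,"tx":0,"ty":-8,"tz":10,"spin":0},
    {"claw":0,"tx":0,"ty":-8,"tz":13,"spin":0}
  ]
}}

```text
time: 14.55
ee_pos: [0.3745, 0.2454, 0.0963]
ee_rot: [[-0.041, 0.001, -0.999], [0.999, 0.0, -0.041], [0.0, -1.0, -0.001]]
contact_force: [-0.3, 0.0, 0.6]
gripper_width: 0.0664
```

```bash
python3 - <<'E'
from h import *
np.set_printoptions(precision=4,suppress=True)
s=env.observe();print(s["ee_pos"],s["contact_force"],s["gripper_width"])
im=eyes.grab_frame("wrist"); np.savez("pics/w11.npz",p=s["ee_pos"],R=s["ee_rot"],im=im)
cv2.imwrite("pics/w11.png",im[:,:,::-1])
im=eyes.grab_frame("top")
cv2.imwrite("pics/t11.png",cv2.resize(im[200:275,160:225,::-1],None,fx=8,fy=8,interpolation=cv2.INTER_NEAREST))
E
```

```text
[0.3745 0.2454 0.0963] [-0.2903  0.0269  0.6397] 0.0663932771683142
```

View pics/w11.png

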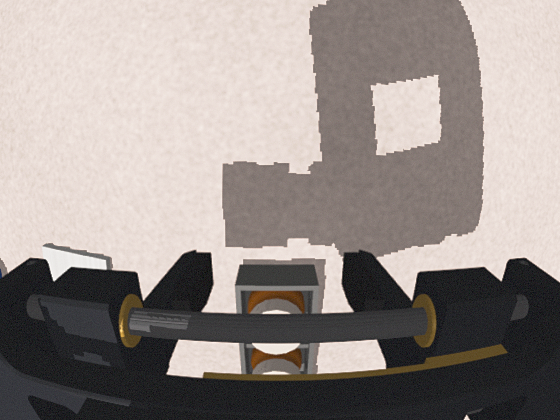

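View pics/t11.png

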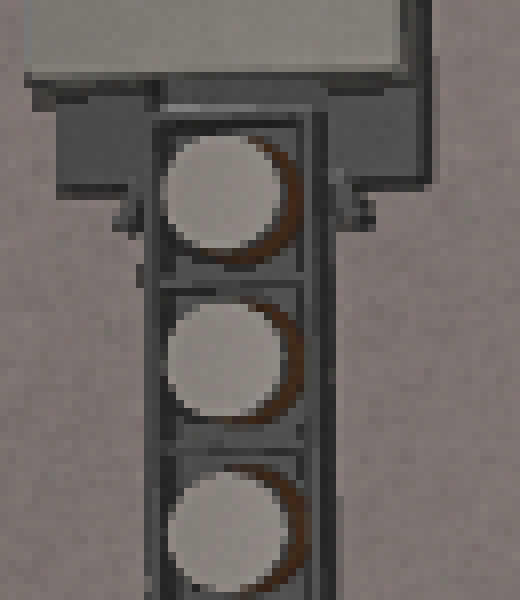

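```bash
python3 - <<'E'
from h import *
np.set_printoptions(precision=4,suppress=True)
d=np.load("pics/w11.npz");p=d["p"];R=d["R"];im=d["im"]
cv2.imwrite("pics/w11c.png",cv2.resize(im[235:385,200:350],None,fx=4,fy=4,interpolation=cv2.INTER_CUBIC)[:,:,::-1])
E
```

```text
(no output)
```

View pics/w11c.png

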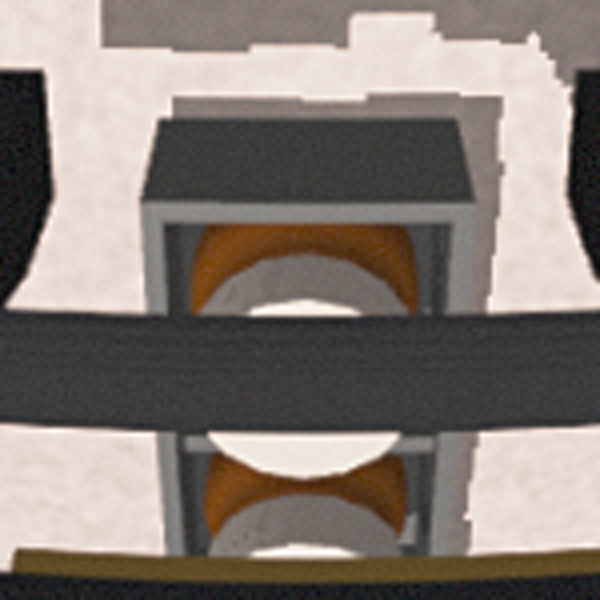

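```bash
python3 - <<'E'
from h import *
np.set_printoptions(precision=4,suppress=True)
d=np.load("pics/w11.npz");p=d["p"];R=d["R"]
f=lambda x,y:(200+x/4-.375,235+y/4-.375)
for n,x,y,z in [("rimL",142,202,.042),("rimR",476,202,.042),("botL",160,120,.008),("botR",455,120,.008),("rim farL",170,555,.042),("rim farR",442,555,.042)]:
    X=wplane(f(x,y),z,p,R);print(n,X,R.T@(X-p))
E
```

```text
rimL [0.4184 0.2183 0.042 ] [-0.029   0.0544 -0.0427]
rimR [0.4159 0.2779 0.042 ] [ 0.0307  0.0544 -0.0427]
botL [0.4189 0.2179 0.008 ] [-0.0293  0.0884 -0.0431]
botR [0.4164 0.2776 0.008 ] [ 0.0304  0.0884 -0.0431]
rim farL [0.5083 0.222  0.042 ] [-0.0289  0.0545 -0.1327]
rim farR [0.5058 0.2801 0.042 ] [ 0.0292  0.0545 -0.1326]
```

>>> {"api": "move_arm", "payload": {
  "newtons": 20,
  "increments": [
    {"claw":0,"tx":0.1,"ty":0.5,"tz":0,"spin":0},
    {"claw":0,"tx":0.1,"ty":2,"tz":0,"spin":0},
    {"claw":0,"tx":0.1,"ty":4,"tz":0,"spin":0},
    {"claw":0,"tx":0.1,"ty":6,"tz":0,"spin":0},
    {"claw":0,"tx":0.1,"ty":7.3,"tz":0,"spin":0},
    {"claw":0,"tx":0.1,"ty":7.8,"tz":0,"spin":0},
    {"claw":0,"tx":0.1,"ty":7.8,"tz":0,"spin":0},
    {"claw":0,"tx":0.1,"ty":7.8,"tz":0,"spin":0}
  ]
}}

```text
time: 15.45
ee_pos: [0.3768, 0.2466, 0.0178]
ee_rot: [[-0.041, 0.001, -0.999], [0.999, 0.0, -0.041], [0.0, -1.0, -0.001]]
contact_force: [0.2, -0.8, 0.7]
gripper_width: 0.0007
```

>>> {"api": "move_arm", "payload": {
  "increments": [
    {"claw":0,"tx":0,"ty":0,"tz":-0.4,"spin":0},
    {"claw":0,"tx":0,"ty":0,"tz":-0.9,"spin":0},
    {"claw":0,"tx":0,"ty":0,"tz":-1.4,"spin":0},
    {"claw":0,"tx":0,"ty":0,"tz":-1.8,"spin":0},
    {"claw":0,"tx":0,"ty":0,"tz":-2.2,"spin":0},
    {"claw":0,"tx":0,"ty":0,"tz":-2.5,"spin":0},
    {"claw":0,"tx":0,"ty":0,"tz":-2.5,"spin":0}
  ]
}}

```text
time: 16.15
ee_pos: [0.4012, 0.2475, 0.0173]
ee_rot: [[-0.041, 0.0, -0.999], [0.999, 0.0, -0.041], [0.0, -1.0, -0.0]]
contact_force: [-0.1, 0.3, 0.6]
gripper_width: 0.0005
```

>>> {"api": "move_arm", "payload": {
  "increments": [
    {"claw":0,"tx":0,"ty":0,"tz":-0.2,"spin":0},
    {"claw":0,"tx":0,"ty":0,"tz":-0.4,"spin":0},
    {"claw":0,"tx":0,"ty":0,"tz":-0.6,"spin":0},
    {"claw":0,"tx":0,"ty":0,"tz":-0.8,"spin":0},
    {"claw":0,"tx":0,"ty":0,"tz":-1,"spin":0},
    {"claw":0,"tx":0,"ty":0,"tz":-1.3,"spin":0},
    {"claw":0,"tx":0,"ty":0,"tz":-1.6,"spin":0},
    {"claw":0,"tx":0,"ty":0,"tz":-2,"spin":0}
  ]
}}

```text
time: 16.95
ee_pos: [0.4209, 0.2482, 0.0171]
ee_rot: [[-0.041, -0.0, -0.999], [0.999, -0.0, -0.041], [-0.0, -1.0, 0.0]]
contact_force: [-1.5, 0.6, -1.2]
gripper_width: 0.0004
```

>>> {"api": "move_arm", "payload": {
  "increments": [
    {"claw":0,"tx":0,"ty":0,"tz":-0.4,"spin":0},
    {"claw":0,"tx":0,"ty":0,"tz":-0.8,"spin":0},
    {"claw":0,"tx":0,"ty":0,"tz":-1.2,"spin":0},
    {"claw":0,"tx":0,"ty":0,"tz":-1.6,"spin":0},
    {"claw":0,"tx":0,"ty":0,"tz":-2,"spin":0},
    {"claw":0,"tx":0,"ty":0,"tz":-2.4,"spin":0},
    {"claw":0,"tx":0,"ty":0,"tz":-2.8,"spin":0},
    {"claw":0,"tx":0,"ty":0,"tz":-3.1,"spin":0}
  ]
}}

```text
time: 17.75
ee_pos: [0.4521, 0.2496, 0.0172]
ee_rot: [[-0.041, 0.0, -0.999], [0.999, 0.0, -0.041], [0.0, -1.0, -0.0]]
contact_force: [-2.7, -0.3, -0.6]
gripper_width: 0.0008
```

```bash
python3 - <<'E'
from h import *
np.set_printoptions(precision=4,suppress=True)
s=env.observe();print(s["ee_pos"],s["contact_force"],s["gripper_width"])
im=eyes.grab_frame("wrist"); np.savez("pics/w12.npz",p=s["ee_pos"],R=s["ee_rot"],im=im)
cv2.imwrite("pics/w12.png",im[:,:,::-1])
E
```

```text
[0.4521 0.2496 0.0172] [-2.6857 -0.3303 -0.5862] 0.0007596060283162084
```

View pics/w12.png

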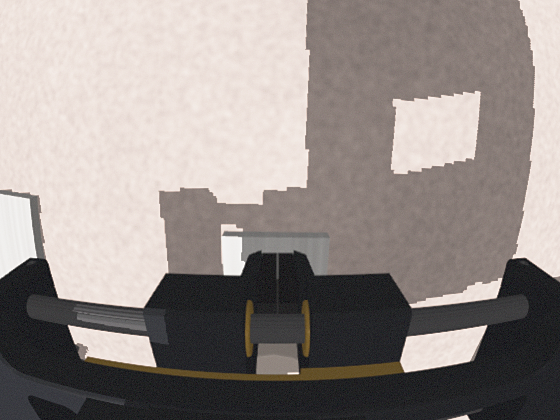

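>>> {"api": "move_arm", "payload": {
  "increments": [
    {"claw":0,"tx":0,"ty":0,"tz":-0.3,"spin":0},
    {"claw":0,"tx":0,"ty":0,"tz":-0.6,"spin":0},
    {"claw":0,"tx":0,"ty":0,"tz":-0.9,"spin":0},
    {"claw":0,"tx":0,"ty":0,"tz":-1.2,"spin":0},
    {"claw":0,"tx":0,"ty":0,"tz":-1.5,"spin":0},
    {"claw":0,"tx":0,"ty":0,"tz":-1.8,"spin":0},
    {"claw":0,"tx":0,"ty":0,"tz":-2.0,"spin":0},
    {"claw":0,"tx":0,"ty":0,"tz":-2.2,"spin":0}
  ]
}}

```text
time: 18.6
ee_pos: [0.4737, 0.2504, 0.0173]
ee_rot: [[-0.041, -0.0, -0.999], [0.999, -0.0, -0.041], [-0.0, -1.0, 0.0]]
contact_force: [-4.4, -1.2, 4.4]
gripper_width: 0.0007
```

>>> {"api": "move_arm", "payload": {
  "increments": [
    {"claw":0,"tx":0,"ty":0,"tz":-0.1,"spin":0},
    {"claw":0,"tx":0,"ty":0,"tz":-0.2,"spin":0},
    {"claw":0,"tx":0,"ty":0,"tz":-0.3,"spin":0},
    {"claw":0,"tx":0,"ty":0,"tz":-0.4,"spin":0},
    {"claw":0,"tx":0,"ty":0,"tz":-0.5,"spin":0}
  ]
}}

```text
time: 19.1
ee_pos: [0.4786, 0.2507, 0.0172]
ee_rot: [[-0.041, -0.0, -0.999], [0.999, -0.0, -0.041], [-0.0, -1.0, 0.0]]
contact_force: [-4.8, -0.7, 4.1]
gripper_width: 0.0003
```

>>> {"api": "move_arm", "payload": {
  "increments": [
    {"claw":0,"tx":0,"ty":0,"tz":-0.1,"spin":0},
    {"claw":0,"tx":0,"ty":0,"tz":-0.2,"spin":0},
    {"claw":0,"tx":0,"ty":0,"tz":-0.3,"spin":0},
    {"claw":0,"tx":0,"ty":0,"tz":-0.4,"spin":0},
    {"claw":0,"tx":0,"ty":0,"tz":-0.5,"spin":0}
  ]
}}

```text
time: 19.6
ee_pos: [0.4837, 0.2509, 0.0173]
ee_rot: [[-0.041, -0.0, -0.999], [0.999, -0.0, -0.041], [0.0, -1.0, 0.0]]
contact_force: [-4.5, -0.3, 3.6]
gripper_width: 0.0005
```

>>> {"api": "move_arm", "payload": {
  "increments": [
    {"claw":0,"tx":0,"ty":0,"tz":-0.1,"spin":0},
    {"claw":0,"tx":0,"ty":0,"tz":-0.2,"spin":0},
    {"claw":0,"tx":0,"ty":0,"tz":-0.3,"spin":0},
    {"claw":0,"tx":0,"ty":0,"tz":-0.4,"spin":0},
    {"claw":0,"tx":0,"ty":0,"tz":-0.5,"spin":0}
  ]
}}

```text
time: 20.1
ee_pos: [0.4887, 0.2511, 0.0173]
ee_rot: [[-0.041, -0.0, -0.999], [0.999, 0.0, -0.041], [0.0, -1.0, 0.0]]
contact_force: [-4.9, -0.8, 3.6]
gripper_width: 0.0007
```

>>> {"api": "move_arm", "payload": {
  "increments": [
    {"claw":0,"tx":0,"ty":0,"tz":-0.1,"spin":0},
    {"claw":0,"tx":0,"ty":0,"tz":-0.2,"spin":0},
    {"claw":0,"tx":0,"ty":0,"tz":-0.3,"spin":0},
    {"claw":0,"tx":0,"ty":0,"tz":-0.4,"spin":0}
  ]
}}

```text
time: 20.5
ee_pos: [0.491, 0.2512, 0.017]
ee_rot: [[-0.041, -0.004, -0.999], [0.999, -0.001, -0.041], [-0.0, -1.0, 0.004]]
contact_force: [-11.9, -0.6, 9.9]
gripper_width: 0.0005
```

>>> {"api": "move_arm", "payload": {
  "increments": [
    {"claw":0,"tx":0,"ty":0,"tz":-0.1,"spin":0},
    {"claw":0,"tx":0,"ty":0,"tz":-0.2,"spin":0},
    {"claw":0,"tx":0,"ty":0,"tz":-0.3,"spin":0},
    {"claw":0,"tx":0,"ty":0,"tz":-0.4,"spin":0}
  ]
}}

```text
time: 20.9
ee_pos: [0.4947, 0.2513, 0.017]
ee_rot: [[-0.041, -0.004, -0.999], [0.999, -0.001, -0.041], [-0.0, -1.0, 0.004]]
contact_force: [-11.5, -1.6, 8.8]
gripper_width: 0.0002
```

>>> {"api": "move_arm", "payload": {
  "increments": [
    {"claw":0,"tx":0,"ty":0,"tz":-0.1,"spin":0},
    {"claw":0,"tx":0,"ty":0,"tz":-0.2,"spin":0},
    {"claw":0,"tx":0,"ty":0,"tz":-0.3,"spin":0}
  ]
}}

```text
time: 21.2
ee_pos: [0.4977, 0.2515, 0.017]
ee_rot: [[-0.041, -0.004, -0.999], [0.999, -0.001, -0.041], [-0.0, -1.0, 0.004]]
contact_force: [-11.1, -0.4, 9.1]
gripper_width: 0.0005
```

>>> {"api": "move_arm", "payload": {
  "increments": [
    {"claw":0,"tx":0,"ty":0,"tz":-0.1,"spin":0},
    {"claw":0,"tx":0,"ty":0,"tz":-0.2,"spin":0}
  ]
}}

```text
time: 21.4
ee_pos: [0.4997, 0.2516, 0.017]
ee_rot: [[-0.041, -0.004, -0.999], [0.999, -0.001, -0.041], [-0.0, -1.0, 0.004]]
contact_force: [-11.4, -0.4, 9.1]
gripper_width: 0.0004
```

>>> {"api": "move_arm", "payload": {
  "increments": [
    {"claw":0,"tx":0,"ty":0,"tz":-0.05,"spin":0},
    {"claw":0,"tx":0,"ty":0,"tz":-0.1,"spin":0}
  ]
}}

```text
time: 21.6
ee_pos: [0.5008, 0.2516, 0.017]
ee_rot: [[-0.041, -0.004, -0.999], [0.999, -0.001, -0.041], [-0.0, -1.0, 0.004]]
contact_force: [-11.5, -1.1, 9.5]
gripper_width: 0.0007
```

>>> {"api": "move_arm", "payload": {
  "increments": [
    {"claw":0,"tx":0,"ty":0,"tz":-0.05,"spin":0},
    {"claw":0,"tx":0,"ty":0,"tz":-0.05,"spin":0}
  ]
}}

```text
time: 21.8
ee_pos: [0.5014, 0.2516, 0.017]
ee_rot: [[-0.041, -0.004, -0.999], [0.999, -0.001, -0.041], [-0.0, -1.0, 0.004]]
contact_force: [-11.0, -1.0, 9.2]
gripper_width: 0.0005
```

>>> {"api": "move_arm", "payload": {
  "increments": [
    {"claw":0,"tx":0,"ty":0,"tz":-0.05,"spin":0},
    {"claw":0,"tx":0,"ty":0,"tz":-0.05,"spin":0}
  ]
}}

```text
time: 22.0
ee_pos: [0.5017, 0.2516, 0.017]
ee_rot: [[-0.041, -0.004, -0.999], [0.999, -0.001, -0.041], [-0.0, -1.0, 0.004]]
contact_force: [-11.0, -0.4, 8.9]
gripper_width: 0.0005
```

>>> {"api": "move_arm", "payload": {
  "increments": [
    {"claw":0,"tx":0,"ty":0,"tz":-0.05,"spin":0},
    {"claw":0,"tx":0,"ty":0,"tz":-0.05,"spin":0}
  ]
}}

```text
time: 22.2
ee_pos: [0.5024, 0.2517, 0.017]
ee_rot: [[-0.041, -0.004, -0.999], [0.999, -0.001, -0.041], [-0.0, -1.0, 0.004]]
contact_force: [-10.5, -0.6, 8.5]
gripper_width: 0.0002
```

>>> {"api": "move_arm", "payload": {
  "increments": [
    {"claw":0,"tx":0,"ty":0,"tz":-0.05,"spin":0},
    {"claw":0,"tx":0,"ty":0,"tz":-0.05,"spin":0}
  ]
}}

```text
time: 22.4
ee_pos: [0.5027, 0.2517, 0.017]
ee_rot: [[-0.041, -0.004, -0.999], [0.999, -0.001, -0.041], [-0.0, -1.0, 0.004]]
contact_force: [-11.6, -0.3, 9.0]
gripper_width: 0.0003
```

>>> {"api": "move_arm", "payload": {
  "increments": [
    {"claw":0,"tx":0,"ty":0,"tz":-0.05,"spin":0},
    {"claw":0,"tx":0,"ty":0,"tz":-0.05,"spin":0}
  ]
}}

```text
time: 22.6
ee_pos: [0.5027, 0.2517, 0.0169]
ee_rot: [[-0.041, -0.005, -0.999], [0.999, -0.001, -0.041], [-0.001, -1.0, 0.005]]
contact_force: [-13.6, -1.5, 11.9]
gripper_width: -0.0001
```

>>> {"api": "move_arm", "payload": {
  "increments": [
    {"claw":0,"tx":0,"ty":0,"tz":-0.05,"spin":0},
    {"claw":0,"tx":0,"ty":0,"tz":-0.05,"spin":0}
  ]
}}

```text
time: 22.8
ee_pos: [0.5028, 0.2517, 0.0169]
ee_rot: [[-0.041, -0.006, -0.999], [0.999, -0.001, -0.041], [-0.001, -1.0, 0.006]]
contact_force: [-14.8, -0.9, 12.4]
gripper_width: 0.0005
```

>>> {"api": "move_arm", "payload": {
  "increments": [
    {"claw":0,"tx":0,"ty":0,"tz":-0.05,"spin":0},
    {"claw":0,"tx":0,"ty":0,"tz":-0.05,"spin":0}
  ]
}}

```text
time: 23.0
ee_pos: [0.5028, 0.2517, 0.0169]
ee_rot: [[-0.041, -0.007, -0.999], [0.999, -0.001, -0.041], [-0.001, -1.0, 0.007]]
contact_force: [-16.6, -0.8, 14.2]
gripper_width: 0.0004
```

Force is rising (12 to 17 N) with the position stalled at x 0.5028, about 12-13 mm past first dock contact. That is the hard end, so I'm backing off.

>>> {"api": "move_arm", "payload": {
  "increments": [
    {"claw":0,"tx":0,"ty":0,"tz":0.1,"spin":0},
    {"claw":0,"tx":0,"ty":0,"tz":0.3,"spin":0},
    {"claw":0,"tx":0,"ty":0,"tz":0.8,"spin":0},
    {"claw":0,"tx":0,"ty":0,"tz":1.8,"spin":0},
    {"claw":0,"tx":0,"ty":0,"tz":3.5,"spin":0},
    {"claw":0,"tx":0,"ty":0,"tz":6,"spin":0},
    {"claw":0,"tx":0,"ty":-2,"tz":9,"spin":0},
    {"claw":0,"tx":0,"ty":-5,"tz":11,"spin":0}
  ]
}}

```text
time: 23.8
ee_pos: [0.3926, 0.2465, 0.0658]
ee_rot: [[-0.041, -0.004, -0.999], [0.999, -0.001, -0.041], [-0.001, -1.0, 0.005]]
contact_force: [0.3, 0.0, -0.1]
gripper_width: 0.0004
```

```bash
python3 - <<'E'
from h import *
np.set_printoptions(precision=4,suppress=True)
s=env.observe();print(s["ee_pos"],s["contact_force"],s["gripper_width"])
im=eyes.grab_frame("wrist"); np.savez("pics/w13.npz",p=s["ee_pos"],R=s["ee_rot"],im=im)
a=cv2.resize(im[225:395,180:370],None,fx=3,fy=3,interpolation=cv2.INTER_CUBIC)[:,:,::-1]
cv2.imwrite("pics/w13.png",a)
im=eyes.grab_frame("top")
cv2.imwrite("pics/t13.png",cv2.resize(im[120:300,60:480,::-1],None,fx=1.9,fy=1.9))
cv2.imwrite("pics/t13b.png",cv2.resize(im[195:270,155:230,::-1],None,fx=8,fy=8,interpolation=cv2.INTER_NEAREST))
E
```

```text
[0.3926 0.2465 0.0658] [ 0.2661  0.0114 -0.1027] 0.00038730364457011595
```

View pics/w13.png

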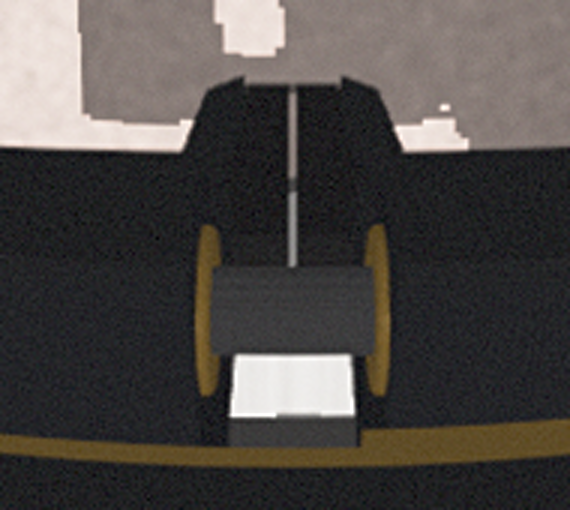

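View pics/t13.png

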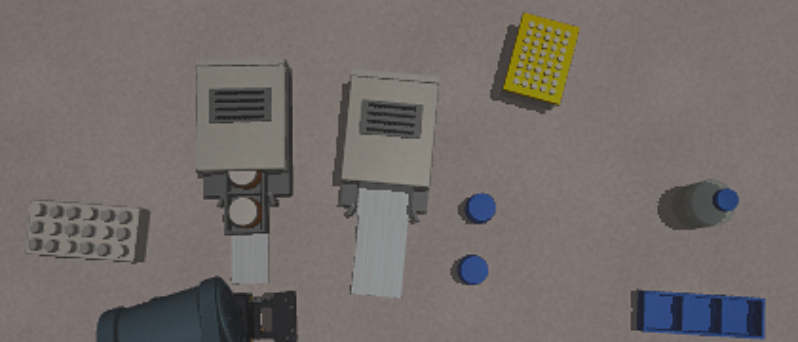

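View pics/t13b.png

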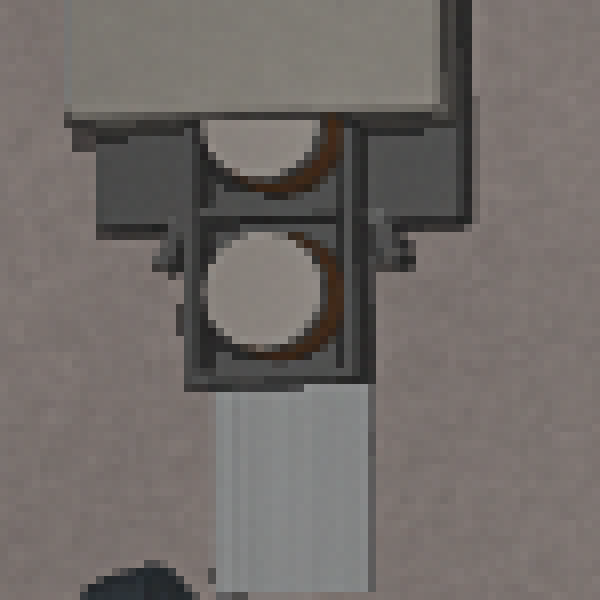

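```bash
python3 - <<'E'
from h import *
np.set_printoptions(precision=4,suppress=True)
f=lambda x,y:(155+x/8-.5,195+y/8-.5)
a,b=plane("top",f(184,382),.042),plane("top",f(360,380),.042);print(a,b,(a+b)/2)
for n,x,y,z in [("sillL",216,450,.008),("sillR",370,450,.008),("cheekL",192,160,.032),("cheekR",366,160,.032)]: print(n,plane("top",f(x,y),z))
E
```

```text
[0.5115 0.2804 0.042 ] [0.5123 0.2188 0.042 ] [0.5119 0.2496 0.042 ]
sillL [0.4884 0.2764 0.008 ]
sillR [0.4884 0.2209 0.008 ]
cheekL [0.5911 0.2821 0.032 ]
cheekR [0.5912 0.2201 0.032 ]
```

```bash
python3 - <<'E'
from plant import env, order
s=env.observe();print(s["time"],s["contact_force"])
print(order.finish_job())
E
```

```text
23.9 [-1.17650864 -0.17793365  0.20979574]
the job is handed in; nothing more can be done
None
```

I slid the grey tray with its three jars into the snug bay (the left one, with the narrow sill) and pushed it until the docking block stopped moving. I handed the job in at 23.9 s of the 72 s allowed; the hand-in gave no verdict.

**How it was done:** I gripped the tray across its width at mid-length, lifted it level and set its leading end in the slot. Then I released it and pushed the rear end wall with the closed fingers.

**Dock:**
- The push force stepped from about 5 to 12 N at TCP x of about 0.490.
- It stayed near 11 N for about 12–13 mm of travel.
- It then climbed to 16.6 N, the highest reading, with the position stalled at 0.5028, which I took as the hard end. The limit for ramming is 45 N.

**Last checks (top view, after backing off):**
- The tray's rear end is about 43 mm outside the cheeks, inside the stated 23–53 mm range.
- It lies within about 1 mm of the slot's centre line and looks in line with it.
- The bystanders look undisturbed, but I did not measure them.
- The robot was clear of everything, with contact force close to zero.

**Not fully confirmed:**
- The leading jar is out of sight under the roof. The two jars I could see, one of them partly covered by the roof, stood upright.
- The last wrist picture was blocked by the gripper, so only the top view backs the final pose.
- There was a side force of about 6 N while the gripped tray entered the slot; it went away when I released the tray.
- The fingers also felt an upward force of 4–14 N while pushing. I did not explain it, but it means they were pressing the tray's rear end downward.

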